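# Unfold the wall hook and hang the headstock template

## Robot

A 6-joint arm with a two-finger parallel gripper is mounted at the origin on the work surface. World frame = base frame: x ahead of the robot, y to its left, z up, the work surface at z = 0. Lengths are in mm, angles in rad, forces in N, time in s.
With the tool pointing down it reaches from about 275 to 1000 mm from the base axis. Payload 8.4 kg.
Tool frame: the origin (TCP) lies midway between the tips of the shut fingers; the grasp point (between the pads) lies 19 mm behind it; z points along the fingers, y is the direction in which the jaws open and shut (so a half turn about z gives the same grasp; the last joint's range is limited). The gripper opens to 85 mm and grips with 20 to 120 N. Pads are 22 mm wide; open, the fingers measure 114 mm over their backs; the gripper's body (76 mm by 85 mm) begins 54 mm behind the grasp point. The pads swing forward as they close: fully open they stand 13 mm farther back than shut.
Start: joints at [-1.156, 0.353, 1.633, -0, 1.155, -0.002], TCP at [253.022, -571.496, 209.481] pointing down, gripper open.
Joint ranges: [-2.63, 2.63], [-0.92, 2.1], [0.06, 2.66], [-1.3, 4.44], [0, 2.69], [-3.02, 3.02]. Speed limits (rad/s): [2.22, 2.22, 2.79, 3.14, 3.14, 3.14].

## Interface

Orientations are given as [roll, pitch, yaw] about the fixed x, y, z axes, in that order (R = Rz(yaw) Ry(pitch) Rx(roll)).
In Python, from rig import r gives the robot as it stands. The module is installed in compiled form; this text tells all that it offers.
- The arm moves only by the tool drive_tool, never from a script. Its argument "moves" is a list of rows, each a list of 3 entries, a list of its own where there are three numbers: the closure, from 0 (fully open) to 1 (shut), then the shift along the tool's x, y, z in cm, then the turn about the tool's z in degrees. In form: [[claw, [dx, dy, dz], roll], ...]. A call has 1 to 12 rows; each row is the pose to reach, as a shift and turn from the pose measured when the call began, along the tool's axes at that moment; what a row does not reach only later rows make up. A row lasts 1/8 s, in which the tool goes at most 62.5 mm and 10.7 degrees, less where a joint would pass 70% of its speed; a pose out of reach is approached as far as the arm can. A call with a gripper value outside its range is refused whole. The fingers move at their own pace and stop on an object; "grip_force" is the grip in N (left out, the last holds). Time passes only in rows, so rows that repeat a pose let the fingers close. It gives the time, the measured TCP pose, the force and the opening at its end, in the units of the state.
- r.sense(): the state, without advancing time (a new reading comes with each control period).
- r.grab_frame(name): name is "scene" or "top"; returns a dict with "color" (480x640x3 uint8, red, green, blue), "fx", "fy", "cx", "cy" (pixels), "pose" (4x4, takes a point from camera to world coordinates). Camera axes: x right, y up, looking along -z (the intrinsics and any distortion apply to the point x, -y, -z); pixel columns grow to the right and rows downward; lengths in mm; the calibration is good to about 2 mm. A picture is of the moment at which its call begins. There is no depth.
- r.sign_off(): hands the job in, once; it reports no verdict.
Trained networks look in the newest picture that a camera, given by its name, has taken for a name from the list of things; names that differ only in an ending like _2 or _b are one class to them, and where a whole thing is asked for, a point or a joint stands for the part that bears it (a point fixed in the world has none). Each returns a list of dicts, best first, with "score" (0 to 1); they miss things now and then, are a little off and sometimes report something else, mostly with a low value. They report only what shows in the picture. A call takes as long as a camera call. They do not tell look-alikes from the thing itself.
- r.outline_of(thing, camera): "mask" (480x640 bool, what is visible of it) and "at" ([column, row] in pixels, amid what is visible of it).
- r.spot_point(thing, camera): "at" ([column, row] in pixels: a listed point, or the origin of a listed thing).
The state is a dict: "clock": time; "qpos": joint angles; "qvel": joint speeds; "joint_efforts": joint torques, N m; "eef_pos": TCP position; "tcp_rot": TCP orientation; "contact_force": force on the tool from outside, world axes, zero at the start; "wrist_torque": the same for the moment, N m; "opening": opening from 0.0 (shut) to 1.0 (fully open).
Only numpy, scipy, OpenCV 4.12 (cv2) and the standard library are available. Lean on these libraries where they do the work, as an engineer would, in place of code of your own. Each camera call takes 0.05 s, during which the arm holds its last target.

## Task

Swing the folded steel hook on the low tool board out until it bears against its stop screw, pressing it there for a moment firmly but not hard. Then lift the tall headstock template, the one with the hanging slot, out of the rack and hang it by that slot in the hook's saddle, between the lip and the shoulder, setting it down gently and leaving it hanging still on the swung-out hook. Leave the other templates, the tools and the bottles where they are.

Things in the scene. Friction and masses are not known exactly. Their poses are not given: they have to be found in the camera images.
- hook (a joint): Swing of the hook about its upright hinge pin: 0 folded flat along the board, grows as it swings out (clockwise from above). Starts at 0 to 0.2. Friction hinge: about 3 N at the saddle moves it; it stays where left. The stop screw ends the swing anywhere from 1.35 to 1.7: not measured, feel for it. Home = at least 5 N push at the saddle, square to the arm, friction included; over 15 N strains it.
- hook_hinge (a point): Point on the hook's upright hinge axis at the arm's mid-height, 200 mm above the bench, 20 mm in front of the board's face. x points away from the robot, square to the board; the folded arm lies along -y.
- hook_arm: Steel hook arm: bar 104 mm long, 8 mm thick, 12 mm high. Origin on the hinge axis at mid-height; x to the free end, z up. A lip 10 mm high tops the free end (x 94 to 104 mm), a shoulder as high is at x 64 to 76; the 18 mm between is the saddle. Behind the arm, from 20 mm past the hinge, the 18 mm thick board is only 130 mm high, so a finger fits behind: pinch the arm from above across its 8 mm.
- hook_saddle (a point): Middle of the saddle floor on the hook arm, 85 mm from the hinge axis, 6 mm above the bar's mid-height. Lip and shoulder tops are 10 mm above this floor.
- stop: Dark steel stop bracket fixed to the board beside the hinge, 60 mm long out from the board, 22 mm high. It carries a 10 mm thick brass stop screw with a stiff sprung tip (25 N/mm), set differently each time (this reading does not show it), that the arm meets 30 mm from the hinge axis. Origin on the board's face at arm height.
- template_mid (a point): Middle of the tall plywood headstock template, the only one with a slot: 12 mm thick (x is square to its faces), 205 mm tall (z), 56 mm wide at the foot, 86 at the slot, 62 at the top 20 mm. This point is half-way up. 0.1 to 0.2 kg. It stands in one of three slots of a wooden rack (floor 8 mm, walls 38 mm above the bench, slots 45 mm apart). Pinch it from above by its top edge, across the 12 mm.
- template_eye (a point): Middle of the top edge of the template's hanging slot, half-way through the thickness, 145 mm above its lower edge, 60 mm below its top. The slot goes right through, is 16 mm wide and reaches 34 mm down from here. x square to the template's faces, z up.
- template: The tall headstock template itself; origin at the middle of its lower edge, axes as above.
- arch_template: Shorter plywood template with a round top, 112 mm tall, 12 mm thick, standing in the rack 45 or 90 mm from the tall one; origin at its lower edge. Leave alone.
- step_template: Shorter plywood template with a stepped top, 120 mm tall, 12 mm thick, in the rack; origin at its lower edge. Leave alone.
- glue: Yellow glue bottle, 54 mm across, 140 mm tall; origin under it. Leave alone.
- sanding_block: Wooden sanding block with cork face, 110 x 60 x 34 mm, on the bench; origin under it. Leave alone.
- jar: Amber glass jar with a dark lid, 60 mm across, 70 mm tall; origin under it. Leave alone.
- screwdriver: Screwdriver lying on the bench; origin under it. Leave alone.
- clamp: Small steel bar clamp with a wooden grip lying on the bench, 220 mm long; origin under it. Leave alone.
Mind the look-alikes: they are no part of the job. Leave any orange or red look-alike of the template alone.

How it is judged:
By the outcome, as a careful person would: the job done as asked, in the order asked, and still so for the second after the job is handed in, with the robot touching nothing.
It also fails if it takes over 72 s, if anything falls off the work surface, if the arm or the gripper's body presses on something with over 40 N, if the wrist force passes 120 N, or if a joint passes its speed limit or range.

## Working session

There is one attempt and no reset: what is moved stays moved. The work goes in short steps, Python scripts to look and compute and a tool call to move; the robot and the scene stay as the last step left them, time stands still between calls to the robot, and variables do not carry over. Pictures are saved under pics/ and viewed, and the job is handed in when it is done.

Besides the shell and the picture viewer there is one more tool, called after ">>>" as name(argument=value, ...) on one line, values as JSON. drive_tool: Moves the arm, as the interface text tells. Its arguments: {"type":"object","properties":{"moves":{"type":"array"},"grip_force":{"type":"number"}},"required":["moves"]}

```bash
mkdir -p pics; python3 - <<'E'
from rig import r
import cv2
s=r.sense(); print(s)
for c in("scene","top"):
    f=r.grab_frame(c); cv2.imwrite(f"pics/{c}0.png",f["color"][:,:,::-1]); print(c,f["fx"],f["fy"],f["cx"],f["cy"],f["pose"].round(4).tolist(),[k for k in f])
E
```

```text
{'clock': 0.0, 'qpos': array([-1.15641181e+00,  3.53616534e-01,  1.63412337e+00,  4.04920206e-06,
        1.15517893e+00, -2.39750697e-03]), 'qvel': array([ 0.000255  , -0.00022459,  0.00055783,  0.00079576, -0.00198514,
        0.00188211]), 'joint_efforts': array([ 1.84504570e-03, -6.05237460e+01, -3.42065477e+01,  3.62529454e-05,
        9.09636612e-03,  1.20738005e-05]), 'eef_pos': array([ 252.81812605, -571.04852879,  208.78604167]), 'tcp_rot': array([-3.14026649e+00, -6.88182402e-06,  4.16780384e-01]), 'contact_force': array([ 0.14198547, -0.089748  ,  0.0835941 ]), 'wrist_torque': array([ 0.00105057, -0.01633888, -0.0623626 ]), 'opening': 0.9941688238791635}
scene 549.1697007730247 549.1697007730247 321.91498609355494 243.0740191730898 [[-0.2721, -0.5994, 0.7528, 1349.5791], [0.9622, -0.1588, 0.2213, 245.9753], [-0.0131, 0.7845, 0.62, 828.4443], [0.0, 0.0, 0.0, 1.0]] ['color', 'fx', 'fy', 'cx', 'cy', 'pose']
top 455.77505782956837 455.77505782956837 324.67774195538726 241.6747638847268 [[-0.0022, 0.9964, -0.0848, 403.3291], [-1.0, -0.0021, 0.001, -19.2377], [0.0008, 0.0848, 0.9964, 1196.1317], [0.0, 0.0, 0.0, 1.0]] ['color', 'fx', 'fy', 'cx', 'cy', 'pose']
```

View pics/scene0.png

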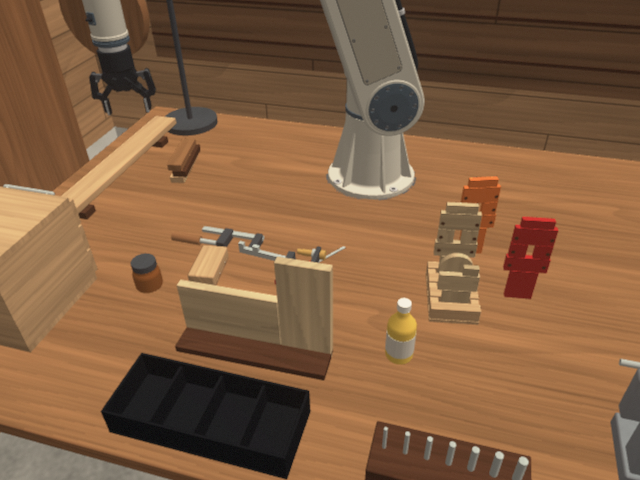

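View pics/top0.png

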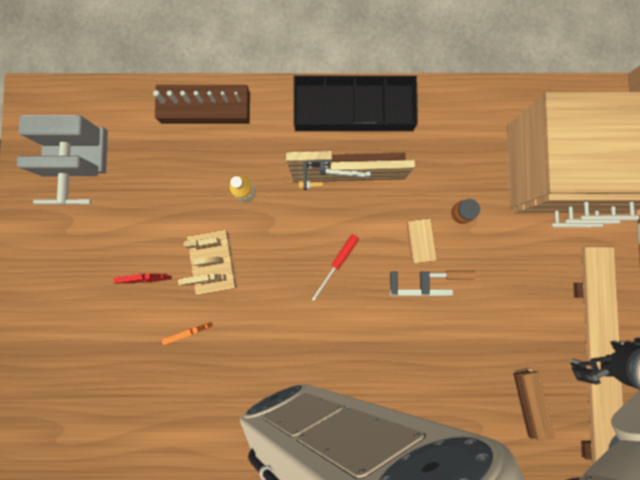

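```bash
cat > h.py <<'E'
from rig import r
import numpy as np, cv2
def ray(f,px):
    P=f["pose"]; d=np.array([(px[0]-f["cx"])/f["fx"],-(px[1]-f["cy"])/f["fy"],-1.0])
    return P[:3,3],P[:3,:3]@d
def atz(f,px,z):
    o,d=ray(f,px); return o+d*(z-o[2])/d[2]
def proj(f,p):
    P=f["pose"]; c=P[:3,:3].T@(np.array(p,float)-P[:3,3])
    return np.array([f["cx"]+f["fx"]*c[0]/-c[2], f["cy"]-f["fy"]*c[1]/-c[2]])
def tri(rays):
    A=np.zeros((3,3));b=np.zeros(3)
    for o,d in rays:
        d=d/np.linalg.norm(d);M=np.eye(3)-np.outer(d,d);A+=M;b+=M@o
    x=np.linalg.solve(A,b)
    res=[np.linalg.norm(np.cross(x-o,d/np.linalg.norm(d))) for o,d in rays]
    return x,res
E
python3 - <<'E'
from h import *
F={c:r.grab_frame(c) for c in("scene","top")}
for t in ["hook_hinge","hook_saddle","hook_arm","stop","template_mid","template_eye","template"]:
    L={}
    for c in F:
        L[c]=r.spot_point(t,c); print(t,c,[(np.round(x["at"],1).tolist(),round(x["score"],2)) for x in L[c]][:4])
    if L["scene"] and L["top"]:
        x,e=tri([ray(F[c],L[c][0]["at"]) for c in F]); print("   ",x.round(1),np.round(e,1))
E
```

```text
hook_hinge scene [([292.7, 263.9], 0.64)]
hook_hinge top [([320.8, 170.3], 0.67)]
    [649.4 -13.3 193.6] [1.4 1.4]
hook_saddle scene [([243.4, 247.8], 0.72)]
hook_saddle top []
hook_arm scene [([291.2, 261.8], 0.33)]
hook_arm top [([303.6, 157.6], 0.72), ([325.1, 170.3], 0.69), ([208.2, 281.5], 0.25)]
    [674.9   9.7 224.6] [16.4 16.4]
stop scene [([310.5, 271.3], 0.65)]
stop top [([304.2, 159.6], 0.72), ([201.4, 279.3], 0.55)]
    [670.8  24.9 203. ] [0.1 0.1]
template_mid scene [([479.2, 216.9], 0.74), ([457.9, 242.4], 0.73), ([526.9, 258.1], 0.62)]
template_mid top [([146.9, 276.7], 0.92), ([192.1, 330.4], 0.81), ([209.6, 279.0], 0.62), ([362.8, 171.2], 0.45)]
    [418.7 327.5 209.7] [34.2 34.2]
template_eye scene [([481.1, 198.1], 0.83), ([534.9, 242.8], 0.69)]
template_eye top [([136.7, 278.2], 0.97), ([199.9, 279.3], 0.93), ([185.8, 335.2], 0.62)]
    [415.9 327.2 253.8] [37.7 37.7]
template scene [([518.6, 295.8], 0.69), ([468.8, 252.0], 0.63)]
template top [([216.2, 278.0], 0.73), ([158.1, 278.9], 0.58), ([203.7, 330.0], 0.56)]
    [408.2 341.7 -21.3] [71.2 71.2]
```

Candidates for the template are:
- plywood, in the rack: scene (459,235), top (205,280)
- orange: scene (481,205), top (187,333)
- red: scene (530,255), top (142,278)

I choose the plywood one in the rack and will check it in a close crop.

```bash
python3 - <<'E'
import cv2,numpy as np
s=cv2.imread("pics/scene0.png");t=cv2.imread("pics/top0.png")
a=cv2.resize(s[180:340,400:570],None,fx=3.5,fy=3.5,interpolation=3)
cv2.imwrite("pics/c1.png",a)
cv2.imwrite("pics/c2.png",cv2.resize(s[210:380,160:360],None,fx=3.5,fy=3.5,interpolation=3))
cv2.imwrite("pics/c3.png",cv2.resize(t[135:300,165:325][:, :],None,fx=3.5,fy=3.5,interpolation=3))
cv2.imwrite("pics/c4.png",cv2.resize(t[140:200,275:425],None,fx=5,fy=5,interpolation=3))
E
```

```text
(no output)
```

View pics/c1.png

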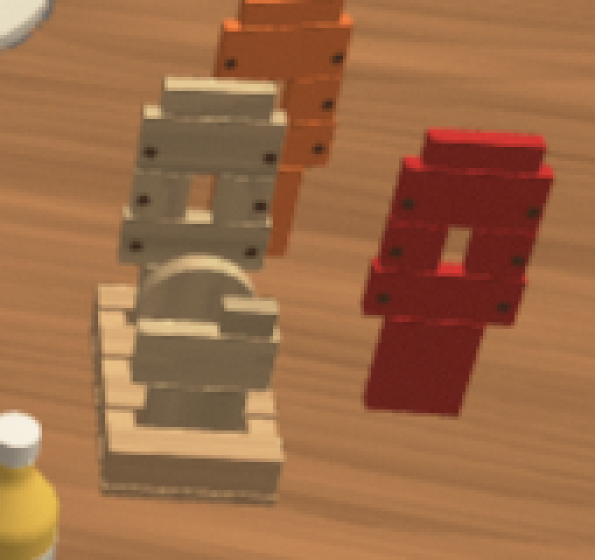

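View pics/c2.png

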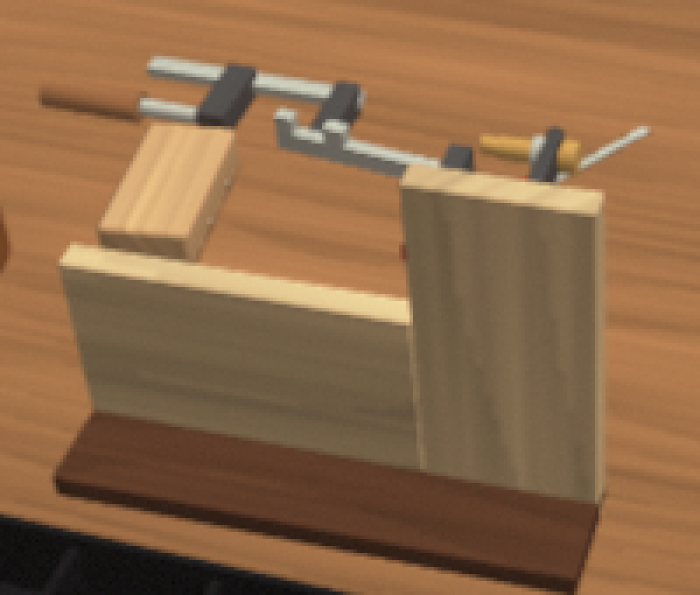

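View pics/c3.png

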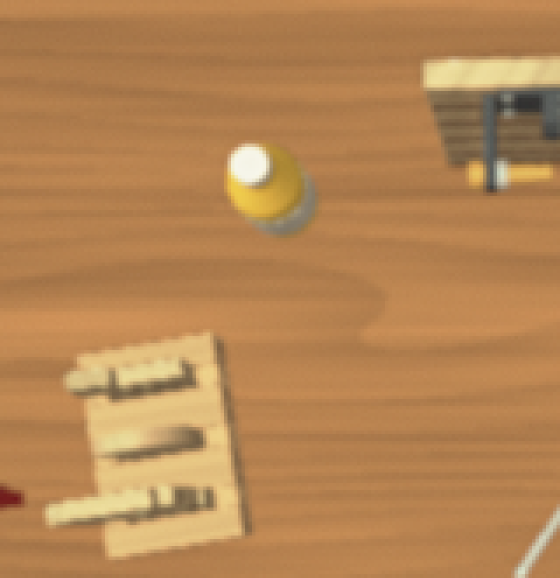

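View pics/c4.png

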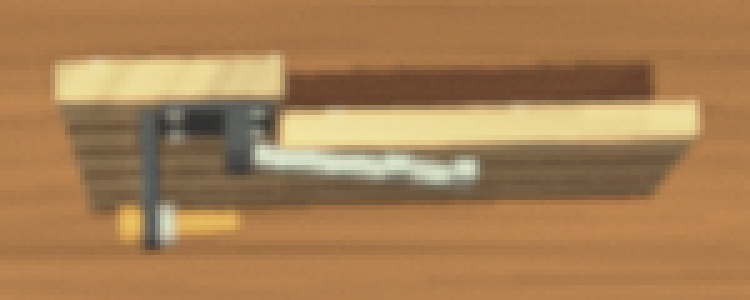

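The crop shows the plywood template with the slot at scene (457,235). It stands in the rearmost rack slot (robot side), with the arch and step templates in front of it. Red and orange are free-standing look-alikes. Next I measure the hook.

```bash
python3 - <<'E'
from h import *
F={c:r.grab_frame(c) for c in("scene","top")}
S=lambda p:(160+p[0]/3.5,210+p[1]/3.5); T=lambda p:(275+p[0]/5,140+p[1]/5)
print("lip", tri([ray(F["scene"],S((287,113))),ray(F["top"],T((464,168)))]), atz(F["top"],T((464,170)),216),atz(F["scene"],S((287,113)),216))
print("board low top edge", [atz(F["top"],T(p),130).round(1) for p in((283,142),(697,134),(283,112),(697,100))])
print("saddle scene z206",atz(F["scene"],(247.5,248.5),206))
print("tall board top tri", tri([ray(F["scene"],S((405,182))),ray(F["top"],T((283,98)))]),tri([ray(F["scene"],S((600,210))),ray(F["top"],T((58,100)))]))
for t in ["glue","jar","sanding_block","screwdriver","clamp"]:
  for c in F:
    for d in r.spot_point(t,c)[:1]: print(t,c,np.round(d["at"]),round(d["score"],2),atz(F[c],d["at"],0).round())
# hinge/ saddle wire overlays
def arm(h,ang):
    c,s=np.cos(ang),np.sin(ang); return lambda x,y,z:(h[0]+c*x-s*y,h[1]+s*x+c*y,200+z)
for c in F:
    im=cv2.resize(F[c]["color"][:,:,::-1],None,fx=4,fy=4,interpolation=3)
    for h,a,col in[((649,-13),-np.pi/2-0.1,(0,0,255))]:
        A=arm(h,a)
        for x in(0,64,76,94,104):
          for y in(-4,4):
            for z in(-6,6,16):
                p=(proj(F[c],A(x,y,z))*4+1.5).round().astype(int); cv2.circle(im,tuple(map(int,p)),2,col,-1)
    p=(proj(F[c],(649,-60,200))*4).astype(int)
    cv2.imwrite(f"pics/ov_{c}.png",im[p[1]-300:p[1]+300,p[0]-350:p[0]+350])
E
```

```text
lip (array([ 636.69287114, -115.09908523,  212.4604146 ]), [np.float64(0.08495458567539176), np.float64(0.08495458567548307)]) [ 634.99525722 -114.82521241  216.        ] [ 640.77818314 -112.93736556  216.        ]
board low top edge [array([669. , -37.2, 130. ]), array([ 672.5, -234.4,  130. ]), array([683.6, -37.2, 130. ]), array([ 689. , -234.7,  130. ])]
saddle scene z206 [ 643.60739532 -102.17869328  206.        ]
tall board top tri (array([669.48908479, -37.18502386, 209.28259568]), [np.float64(1.3392662859158548), np.float64(1.3392662859158793)]) (array([667.84232312,  62.43480323, 211.87972796]), [np.float64(0.758042778766833), np.float64(0.7580427787668969)])
glue scene [398. 351.] 0.82 [632. 186.   0.]
glue top [243. 194.] 0.58 [633. 196.   0.]
jar scene [148. 287.] 0.62 [ 595. -380.   -0.]
jar top [461. 214.] 0.56 [ 578. -381.    0.]
sanding_block scene [209. 270.] 0.89 [ 505. -274.   -0.]
sanding_block top [421. 240.] 0.76 [ 510. -273.    0.]
screwdriver scene [451. 245.] 0.7 [269. 254.   0.]
screwdriver top [332. 271.] 0.95 [429. -39.   0.]
clamp scene [231. 237.] 0.85 [ 378. -273.    0.]
clamp top [422. 293.] 0.92 [ 369. -275.    0.]
```

View pics/ov_scene.png

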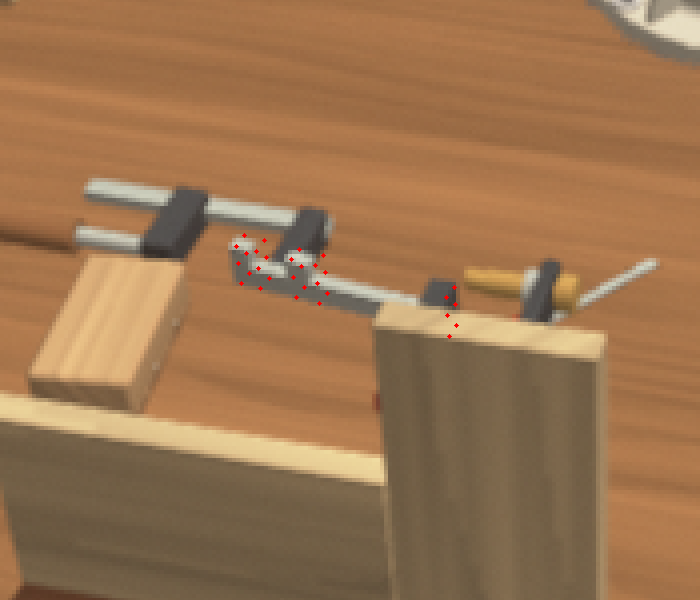

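View pics/ov_top.png

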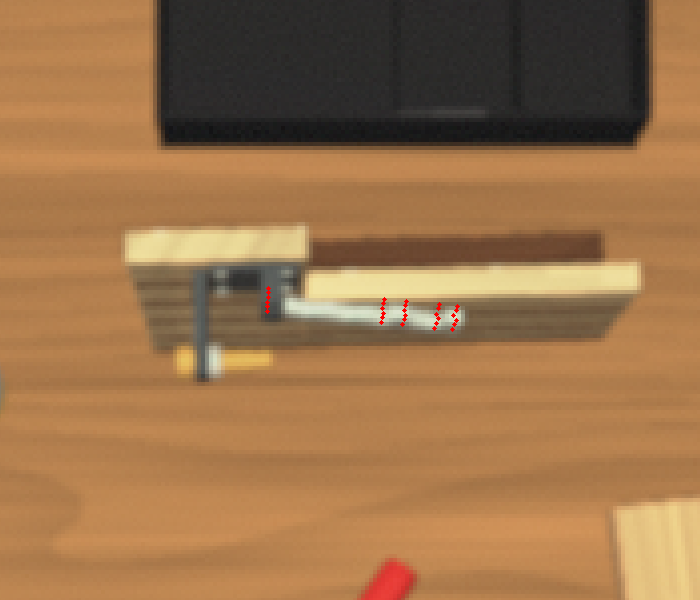

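>>> drive_tool(moves=[[1,[0,0,-6],0],[1,[4,-2,-9],-8],[1,[10,-4.6,-9],-16],[1,[16,-7.3,-9],-24],[1,[22,-10.1,-9],-32],[1,[28,-12.9,-9],-40],[1,[34,-15.6,-9],-48],[1,[40,-18.4,-9],-56],[1,[46,-21.1,-9],-64],[1,[52,-23.9,-9],-66],[1,[57,-26.2,-9],-66],[1,[57,-26.2,-9],-66]], grip_force=40)

```text
clock: 3.0
eef_pos: [669.9, -98.1, 299.0]
tcp_rot: [3.142, -0.001, 1.572]
contact_force: [0.1, -0.5, 0.3]
opening: -0.003
```

>>> drive_tool(moves=[[1,[-0.3,0,4],0],[1,[-0.3,0,8],0],[1,[-0.3,0,10],0],[1,[-0.3,0,11.4],0],[1,[-0.3,0,11.4],0]])

```text
clock: 3.62
eef_pos: [669.7, -101.4, 184.9]
tcp_rot: [-3.141, -0.001, 1.571]
contact_force: [-0.2, -1.2, 1.2]
opening: -0.004
```

```bash
python3 - <<'E'
from h import *
s=r.sense();print(s["contact_force"].round(2))
for c in("scene","top"):
    f=r.grab_frame(c);p=proj(f,(649,-60,200)).astype(int)
    cv2.imwrite(f"pics/b_{c}.png",cv2.resize(f["color"][p[1]-75:p[1]+75,p[0]-88:p[0]+88,::-1],None,fx=4,fy=4,interpolation=3))
E
```

```text
[-0.22 -1.23  1.19]
```

View pics/b_scene.png

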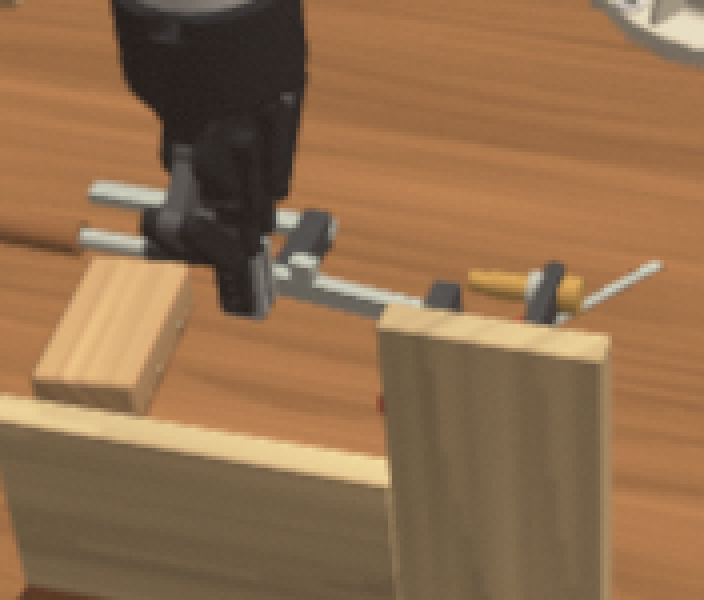

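View pics/b_top.png

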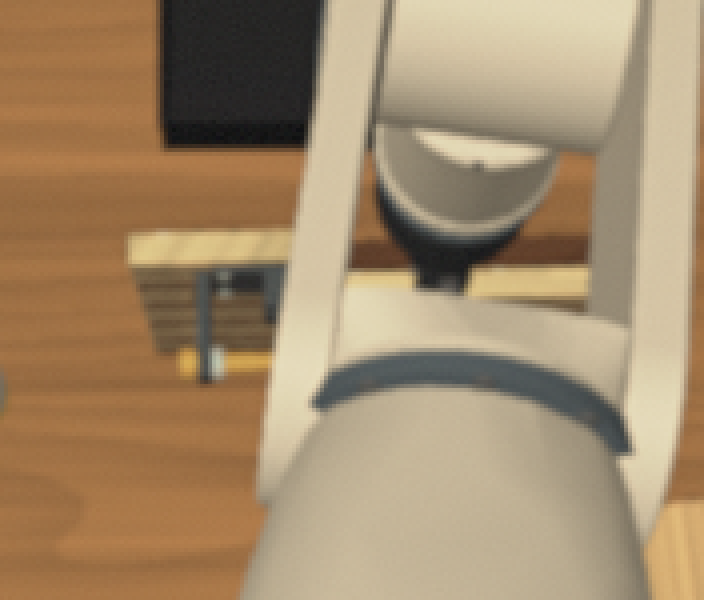

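>>> drive_tool(moves=[[1,[-0.16,-1.08,0],0],[1,[-0.22,-1.95,0],0],[1,[-0.19,-2.82,0],0],[1,[-0.08,-3.68,0],0],[1,[0.12,-4.52,0],0],[1,[0.4,-5.35,0],0],[1,[0.76,-6.14,0],0],[1,[1.2,-6.89,0],0],[1,[1.71,-7.59,0],0],[1,[2.3,-8.24,0],0],[1,[2.3,-8.24,0],0]])

```text
clock: 5.1
eef_pos: [588.0, -78.9, 187.2]
tcp_rot: [3.138, 0.001, 1.572]
contact_force: [0.6, -1.9, 7.3]
opening: -0.0
```

```bash
python3 - <<'E'
from h import *
s=r.sense();print(s["contact_force"].round(2))
for c in("scene","top"):
    f=r.grab_frame(c);p=proj(f,(620,-60,200)).astype(int)
    cv2.imwrite(f"pics/d_{c}.png",cv2.resize(f["color"][p[1]-75:p[1]+75,p[0]-88:p[0]+88,::-1],None,fx=4,fy=4,interpolation=3))
E
```

```text
[ 0.6  -1.88  7.34]
```

View pics/d_scene.png

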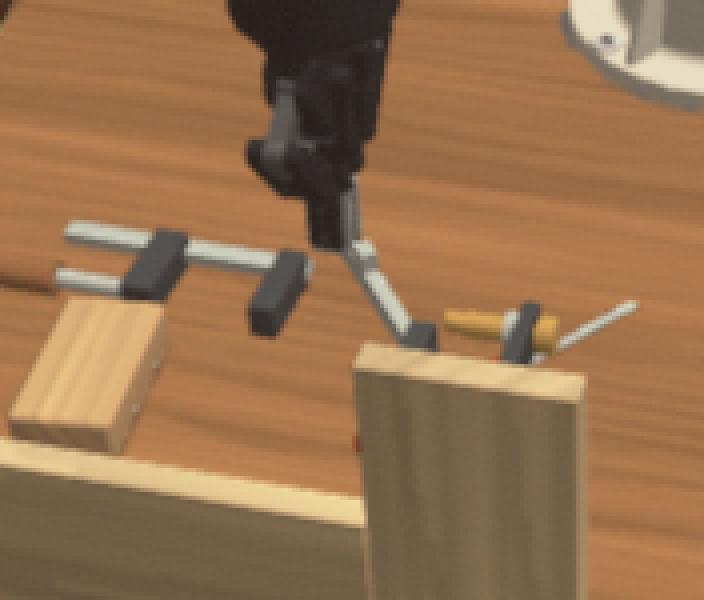

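>>> drive_tool(moves=[[1,[0,0,-0.5],0],[1,[0,0,-0.5],0],[1,[0.35,-0.33,-0.5],0],[1,[0.69,-0.66,-0.5],0],[1,[1.05,-0.92,-0.5],0],[1,[1.4,-1.18,-0.5],0],[1,[1.4,-1.18,-0.5],0]])

```text
clock: 6.08
eef_pos: [576.0, -64.4, 192.1]
tcp_rot: [3.139, 0.0, 1.572]
contact_force: [1.0, -0.7, -0.4]
opening: -0.001
```

>>> drive_tool(moves=[[1,[0.3,-0.17,0],0],[1,[0.6,-0.32,0],0],[1,[0.6,-0.32,0],0]])

```text
clock: 6.45
eef_pos: [572.6, -58.1, 192.1]
tcp_rot: [3.139, 0.0, 1.572]
contact_force: [2.0, -1.6, -0.1]
opening: 0.001
```

```bash
python3 - <<'E'
from h import *
s=r.sense();print(s["contact_force"].round(2))
for c in("scene","top"):
    f=r.grab_frame(c);p=proj(f,(600,-40,200)).astype(int)
    cv2.imwrite(f"pics/e_{c}.png",cv2.resize(f["color"][p[1]-75:p[1]+75,p[0]-88:p[0]+88,::-1],None,fx=4,fy=4,interpolation=3))
E
```

```text
[ 2.01 -1.55 -0.05]
```

View pics/e_scene.png

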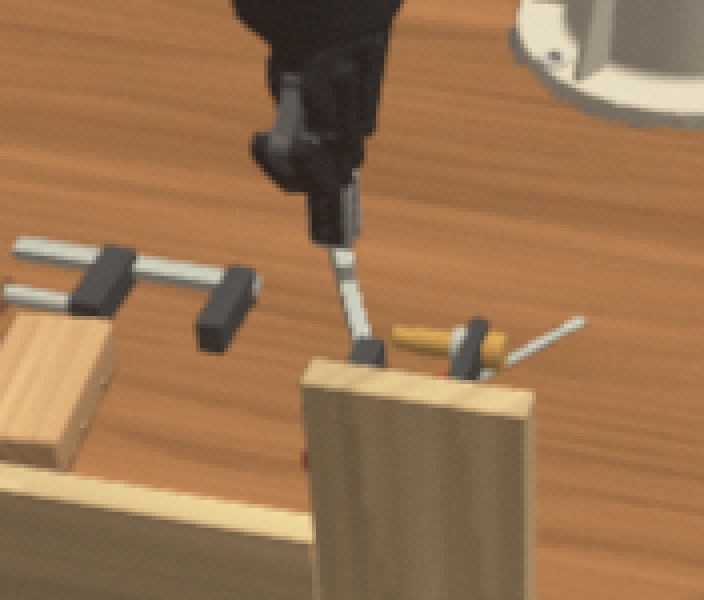

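View pics/e_top.png

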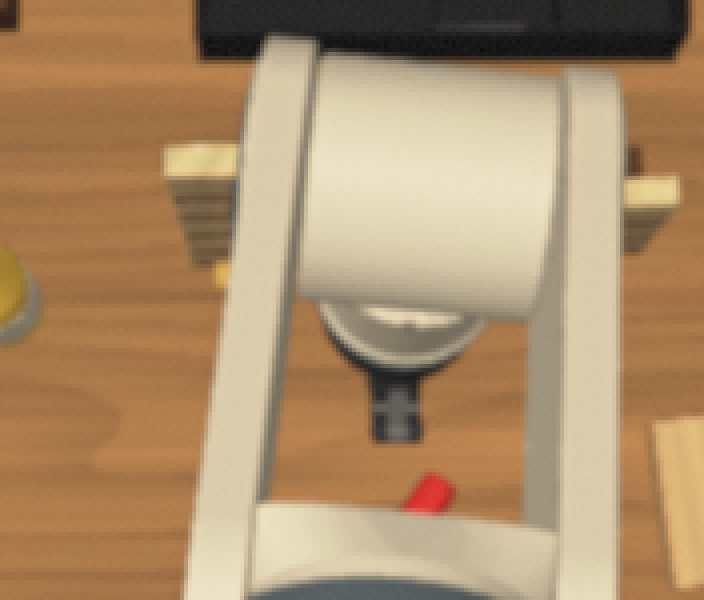

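>>> drive_tool(moves=[[1,[0.25,-0.1,0],0],[1,[0.5,-0.2,0],0],[1,[0.7,-0.3,0],0],[1,[0.7,-0.3,0],0]])

```text
clock: 7.05
eef_pos: [569.6, -51.0, 192.0]
tcp_rot: [3.139, 0.0, 1.572]
contact_force: [3.1, -1.2, -0.9]
opening: -0.001
```

>>> drive_tool(moves=[[1,[0.2,-0.07,0],0],[1,[0.4,-0.14,0],0],[1,[0.4,-0.14,0],0]])

```text
clock: 7.42
eef_pos: [568.1, -46.8, 192.0]
tcp_rot: [3.139, -0.0, 1.572]
contact_force: [1.6, -1.2, 0.1]
opening: -0.0
```

>>> drive_tool(moves=[[1,[0.2,-0.06,0],0],[1,[0.4,-0.12,0],0],[1,[0.4,-0.12,0],0]])

```text
clock: 7.8
eef_pos: [566.9, -42.4, 192.1]
tcp_rot: [3.139, -0.001, 1.572]
contact_force: [2.4, -0.9, 0.1]
opening: 0.003
```

```bash
python3 - <<'E'
from h import *
for c in("scene",):
    f=r.grab_frame(c);p=proj(f,(600,-40,200)).astype(int)
    cv2.imwrite(f"pics/g_{c}.png",cv2.resize(f["color"][p[1]-55:p[1]+55,p[0]-60:p[0]+60,::-1],None,fx=6,fy=6,interpolation=3))
E
```

```text
(no output)
```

View pics/g_scene.png

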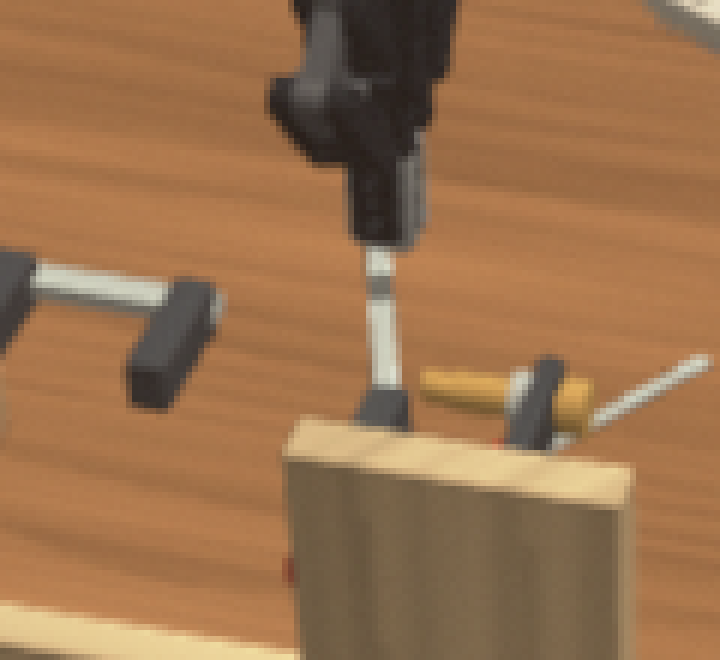

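```bash
python3 - <<'E'
from h import *
f=r.grab_frame("scene");p0=proj(f,(600,-40,200)).astype(int)
def q(*P): return ((proj(f,P)-p0+[60,55])*6).round().tolist()
print("tcp",q(566.9,-42.4,192),"hinge",q(648.5,-16.5,206))
for y in(-53,-42,-31):print("tip",y,q(566.9,y,192))
for t in(1.3,1.4,1.5,1.6):
    print(t,[q(648.5-x*np.sin(t),-16.5-x*np.cos(t),206) for x in(30,64,76,104)])
s=r.sense();print(s["qpos"],s["joint_efforts"].round(2),s["wrist_torque"].round(2))
E
```

```text
tcp [393.0, 287.0] hinge [388.0, 426.0]
tip -53 [361.0, 282.0]
tip -42 [394.0, 287.0]
tip -31 [427.0, 293.0]
1.3 [[392.0, 362.0], [398.0, 293.0], [399.0, 270.0], [403.0, 217.0]]
1.4 [[402.0, 362.0], [418.0, 294.0], [423.0, 271.0], [436.0, 218.0]]
1.5 [[412.0, 363.0], [438.0, 296.0], [447.0, 273.0], [468.0, 221.0]]
1.6 [[422.0, 365.0], [458.0, 299.0], [471.0, 276.0], [499.0, 225.0]]
[-7.79384712e-02  2.82293964e-01  1.77561200e+00  8.02015180e-04
  1.08165408e+00 -7.97625701e-02] [-2.200e-01 -5.354e+01 -3.133e+01 -1.100e-01  6.500e-01  2.000e-02] [ 0.03 -0.37  0.02]
```

```bash
python3 - <<'E'
from h import *
f=r.grab_frame("scene")
p0=proj(f,(649,-60,200)).astype(int)
print("b", ((proj(f,(669.7,-101.4,184.9))-p0+[88,75])*4), "obs approx 245,318 ")
p0=proj(f,(600,-40,200)).astype(int)
im=cv2.resize(f["color"][p0[1]-40:p0[1]+40,p0[0]-40:p0[0]+40,::-1],None,fx=8,fy=8,interpolation=3)
cv2.imwrite("pics/g2.png",im)
f=r.grab_frame("top");p0=proj(f,(570,-40,200)).astype(int)
cv2.imwrite("pics/g3.png",cv2.resize(f["color"][p0[1]-40:p0[1]+40,p0[0]-40:p0[0]+40,::-1],None,fx=8,fy=8,interpolation=3))
print("top tcp",(proj(f,(566.9,-42.4,192))-p0+40)*8)
for t in(1.3,1.4,1.5):
    print(t,[((proj(f,(648.5-x*np.sin(t),-16.5-x*np.cos(t),206))-p0+40)*8).round() for x in(64,104)])
E
```

```text
b [254.46196486 342.02724698] obs approx 245,318 
top tcp [332.39285316 341.38532524]
1.3 [array([301., 261.]), array([341., 400.])]
1.4 [array([279., 267.]), array([304., 409.])]
1.5 [array([255., 269.]), array([266., 413.])]
```

View pics/g2.png

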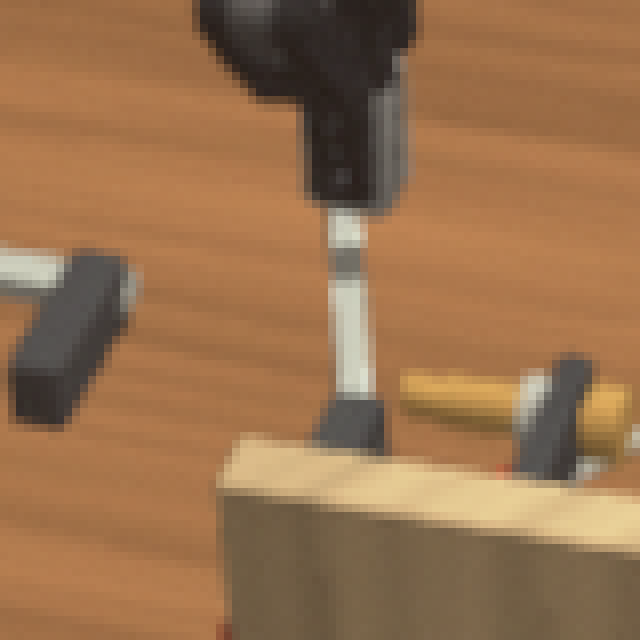

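View pics/g3.png

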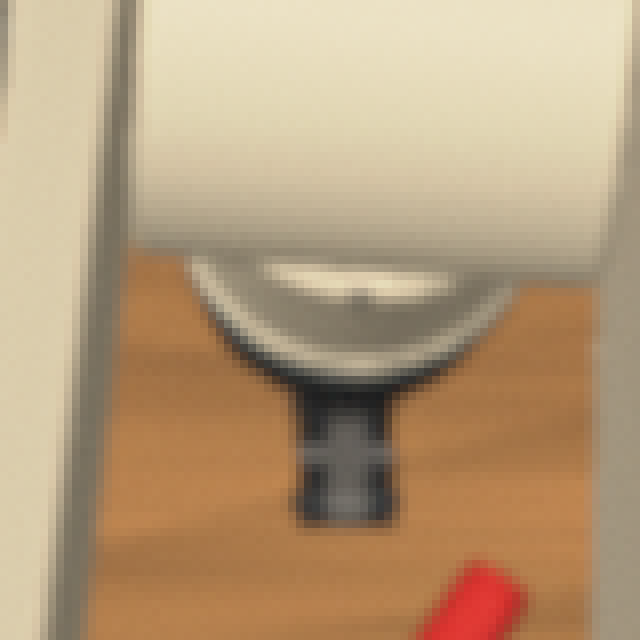

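The finger seems to have climbed into the saddle instead of staying behind the arm. The visible tips are about 15 mm higher than I assumed. I'll lift off, look, and re-engage lower and behind the arm.

>>> drive_tool(moves=[[1,[0,0,-2],0],[1,[0,0,-5],0],[1,[-2,1,-5],0],[1,[-4.5,1.4,-5],0],[1,[-4.5,1.4,-5],0]])

```text
clock: 8.62
eef_pos: [580.5, -89.4, 240.8]
tcp_rot: [3.141, -0.0, 1.57]
contact_force: [-0.2, 0.5, 0.2]
opening: -0.002
```

```bash
python3 - <<'E'
from h import *
s=r.sense();print(s["contact_force"].round(2),s["eef_pos"])
f=r.grab_frame("scene");p0=proj(f,(600,-60,210)).astype(int)
im=cv2.resize(f["color"][p0[1]-55:p0[1]+55,p0[0]-60:p0[0]+60,::-1],None,fx=6,fy=6,interpolation=3)
p=(proj(f,s["eef_pos"])-p0+[60,55])*6; print(p)
cv2.circle(im,tuple(int(v) for v in p),4,(0,255,0),-1)
for t,col in((1.2,(0,0,255)),):
  for x in(30,64,76,94,104):
    for z in (206,216)[:1 if x==30 else 2]:
      q=(proj(f,(648.5-x*np.sin(t),-16.5-x*np.cos(t),z))-p0+[60,55])*6
      cv2.circle(im,tuple(int(v) for v in q),3,col,-1)
cv2.imwrite("pics/i1.png",im)
E
```

```text
[-0.22  0.53  0.17] [580.46988449 -89.39682659 240.81707881]
[287.12409735 199.81851507]
```

View pics/i1.png

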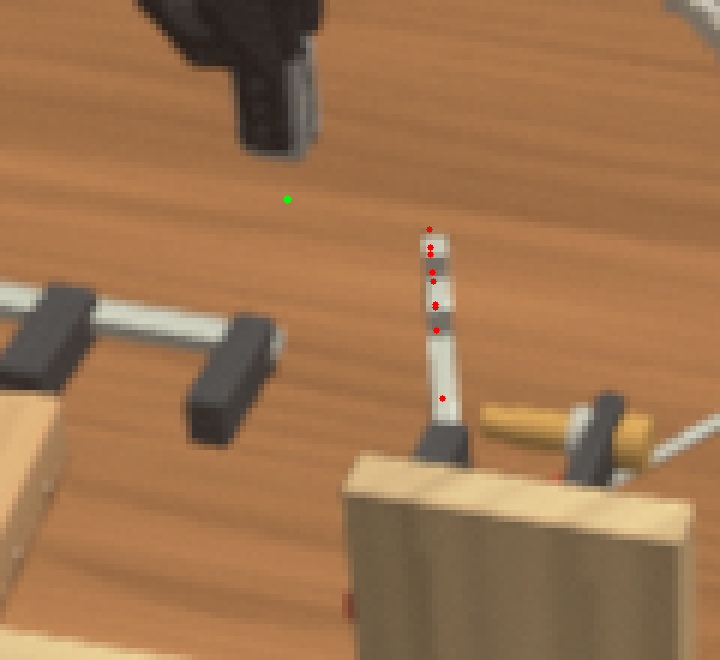

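>>> drive_tool(moves=[[1,[0,0,4],0],[1,[0,0,7],0],[1,[0.8,-0.2,7],0],[1,[1.6,-0.4,7],0],[1,[1.6,-0.4,7],0]])

```text
clock: 9.3
eef_pos: [576.9, -71.6, 172.3]
tcp_rot: [3.139, -0.001, 1.572]
contact_force: [0.4, -0.3, -0.3]
opening: 0.001
```

>>> drive_tool(moves=[[1,[0.4,-0.2,0],0],[1,[0.8,-0.4,0],0],[1,[1.2,-0.6,0],0],[1,[1.6,-0.8,0],0],[1,[1.6,-0.8,0],0]])

```text
clock: 9.93
eef_pos: [569.1, -55.4, 172.5]
tcp_rot: [3.139, -0.001, 1.572]
contact_force: [1.4, -1.4, 1.0]
opening: -0.001
```

```bash
cat > look.py <<'E'
from h import *
import sys
s=r.sense();print(s["contact_force"].round(2),s["eef_pos"].round(1))
f=r.grab_frame("scene");p0=proj(f,(600,-60,210)).astype(int)
im=cv2.resize(f["color"][p0[1]-55:p0[1]+55,p0[0]-60:p0[0]+60,::-1],None,fx=6,fy=6,interpolation=3)
t=float(sys.argv[2])
for x in(30,64,76,94,104):
    for z in (206,216)[:1 if x==30 else 2]:
      q=(proj(f,(648.5-x*np.sin(t),-16-x*np.cos(t),z))-p0+[60,55])*6+2.5
      cv2.circle(im,tuple(int(v) for v in q),2,(0,0,255),-1)
cv2.imwrite(sys.argv[1],im)
E
python3 look.py pics/j1.png 1.28
```

```text
[ 1.4  -1.37  1.04] [569.1 -55.4 172.5]
```

View pics/j1.png

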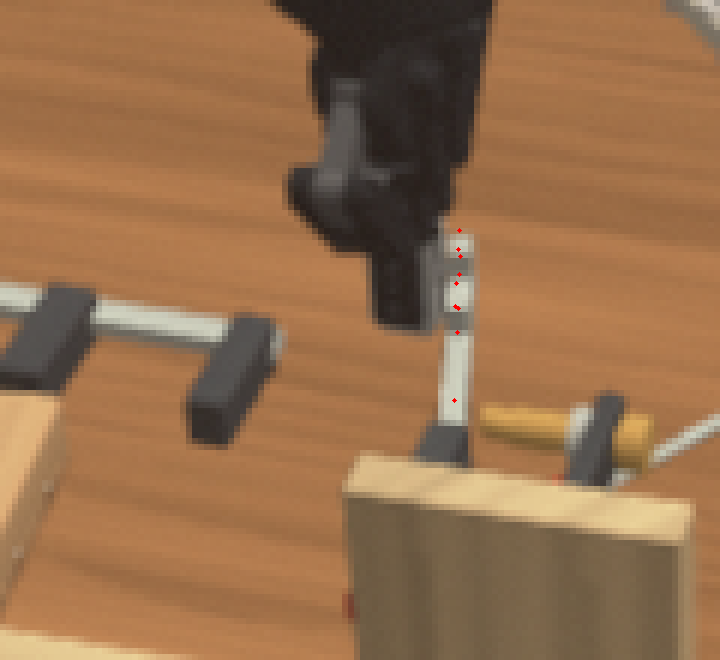

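>>> drive_tool(moves=[[1,[0.15,-0.05,0],0],[1,[0.3,-0.1,0],0],[1,[0.3,-0.1,0],0]])

```text
clock: 10.35
eef_pos: [567.9, -52.4, 172.4]
tcp_rot: [3.139, -0.001, 1.572]
contact_force: [1.9, -1.7, 1.1]
opening: 0.0
```

>>> drive_tool(moves=[[1,[0.15,-0.04,0],0],[1,[0.3,-0.08,0],0],[1,[0.3,-0.08,0],0]])

```text
clock: 10.72
eef_pos: [567.0, -49.2, 172.3]
tcp_rot: [3.14, -0.001, 1.572]
contact_force: [1.3, -0.9, 0.7]
opening: 0.001
```

>>> drive_tool(moves=[[1,[0.1,-0.03,0],0],[1,[0.2,-0.05,0],0],[1,[0.2,-0.05,0],0]])

```text
clock: 11.1
eef_pos: [566.5, -47.1, 172.4]
tcp_rot: [3.14, -0.001, 1.572]
contact_force: [2.4, -2.2, 1.4]
opening: -0.002
```

>>> drive_tool(moves=[[1,[0.1,0,0],0],[1,[0.2,0,0],0],[1,[0.2,0,0],0]])

```text
clock: 11.48
eef_pos: [566.2, -45.0, 172.3]
tcp_rot: [3.14, -0.001, 1.572]
contact_force: [-0.3, -1.3, 2.1]
opening: 0.004
```

>>> drive_tool(moves=[[1,[0.1,0,0],0],[1,[0.2,0,0],0],[1,[0.2,0,0],0]])

```text
clock: 11.85
eef_pos: [566.0, -42.9, 172.2]
tcp_rot: [3.141, -0.001, 1.572]
contact_force: [-0.2, -2.8, 1.7]
opening: -0.003
```

```bash
python3 look.py pics/j2.png 1.42
```

```text
[-0.24 -2.78  1.74] [566.  -42.9 172.2]
```

View pics/j2.png

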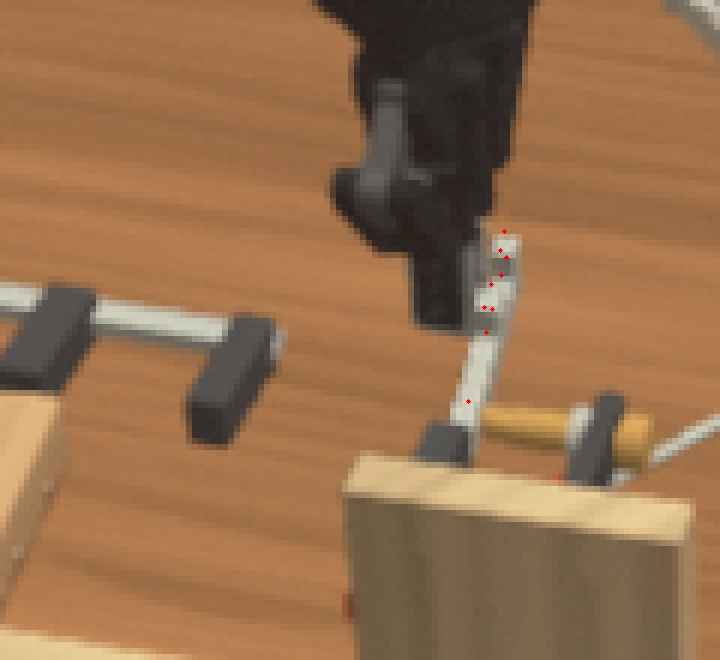

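>>> drive_tool(moves=[[1,[0.15,0,0],0],[1,[0.15,0,0],0],[1,[0.15,0,0],0]])

```text
clock: 12.28
eef_pos: [565.9, -41.4, 172.1]
tcp_rot: [3.141, -0.001, 1.572]
contact_force: [-1.3, -3.1, 2.0]
opening: -0.003
```

>>> drive_tool(moves=[[1,[0.15,0,0],0],[1,[0.15,0,0],0],[1,[0.15,0,0],0]])

```text
clock: 12.65
eef_pos: [565.7, -39.9, 172.1]
tcp_rot: [3.141, -0.001, 1.572]
contact_force: [-2.7, -4.0, 1.7]
opening: 0.001
```

>>> drive_tool(moves=[[1,[0.1,0,0],0],[1,[0.1,0,0],0],[1,[0.1,0,0],0]])

```text
clock: 13.02
eef_pos: [565.6, -39.2, 172.0]
tcp_rot: [3.141, -0.001, 1.572]
contact_force: [-2.9, -5.1, 2.2]
opening: -0.006
```

>>> drive_tool(moves=[[1,[0.1,0,0],0],[1,[0.1,0,0],0],[1,[0.1,0,0],0]])

```text
clock: 13.4
eef_pos: [565.5, -38.6, 172.1]
tcp_rot: [-3.142, -0.0, 1.572]
contact_force: [-2.4, -6.5, 1.6]
opening: 0.006
```

>>> drive_tool(moves=[[1,[0.12,0,0],0],[1,[0.12,0,0],0],[1,[0.12,0,0],0]])

```text
clock: 13.78
eef_pos: [565.4, -38.1, 172.1]
tcp_rot: [-3.141, 0.001, 1.572]
contact_force: [-1.4, -6.4, 2.3]
opening: -0.002
```

>>> drive_tool(moves=[[1,[0.12,0,0],0],[1,[0.12,0,0],0],[1,[0.12,0,0],0]])

```text
clock: 14.15
eef_pos: [565.4, -37.8, 172.1]
tcp_rot: [-3.141, 0.002, 1.573]
contact_force: [-1.4, -7.9, 2.3]
opening: 0.004
```

>>> drive_tool(moves=[[1,[0.2,0,0],0],[1,[0.2,0,0],0],[1,[0.2,0,0],0],[1,[0.2,0,0],0]])

```text
clock: 14.65
eef_pos: [565.2, -37.0, 172.1]
tcp_rot: [-3.141, 0.004, 1.573]
contact_force: [-2.5, -8.4, 2.7]
opening: -0.002
```

>>> drive_tool(moves=[[1,[0.2,0,0],0],[1,[0.2,0,0],0],[1,[0.2,0,0],0],[1,[0.2,0,0],0]])

```text
clock: 15.15
eef_pos: [565.2, -36.4, 172.2]
tcp_rot: [-3.141, 0.007, 1.573]
contact_force: [-2.3, -10.5, 2.1]
opening: -0.001
```

```bash
python3 look.py pics/j3.png 1.49
```

```text
[ -2.31 -10.5    2.1 ] [565.2 -36.4 172.2]
```

View pics/j3.png

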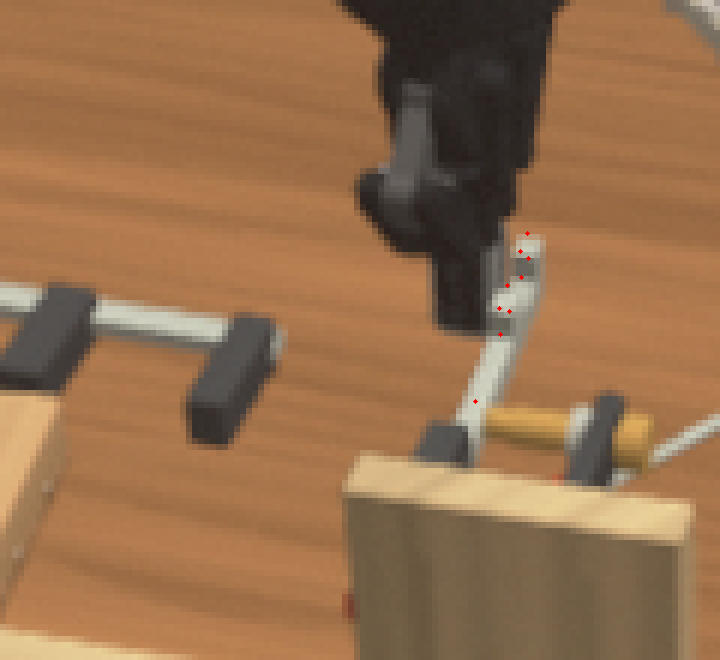

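Stop felt: contact force about 10.5 N, rising steadily over the last few millimetres. In the picture the arm rests on the brass tip at (485,415). I back off and measure the template from the first images.

>>> drive_tool(moves=[[1,[-0.5,0,0],0],[1,[-2,0,0],0],[1,[-5,0,-2],0],[0.6,[-5,0,-8],0],[0.6,[-3,-4,-14],0],[0.6,[-3,-6,-14],0]])

```text
clock: 15.95
eef_pos: [506.3, -65.5, 316.0]
tcp_rot: [3.136, 0.006, 1.573]
contact_force: [0.2, 0.9, -0.3]
opening: 0.406
```

```bash
python3 - <<'E'
from h import *
s=cv2.imread("pics/scene0.png");t=cv2.imread("pics/top0.png")
f=r.grab_frame("scene");g=r.grab_frame("top")
a=cv2.resize(s[195:330,420:500],None,fx=6,fy=6,interpolation=3);cv2.imwrite("pics/k1.png",a[:600])
b=cv2.resize(t[225:300,170:245],None,fx=8,fy=8,interpolation=3);cv2.imwrite("pics/k2.png",b)
cv2.imwrite("pics/k3.png",g["color"][:,:,::-1])
E
```

```text
(no output)
```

View pics/k1.png

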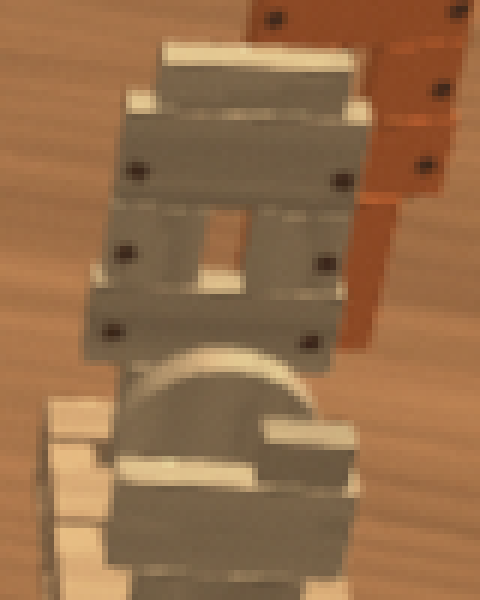

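View pics/k2.png

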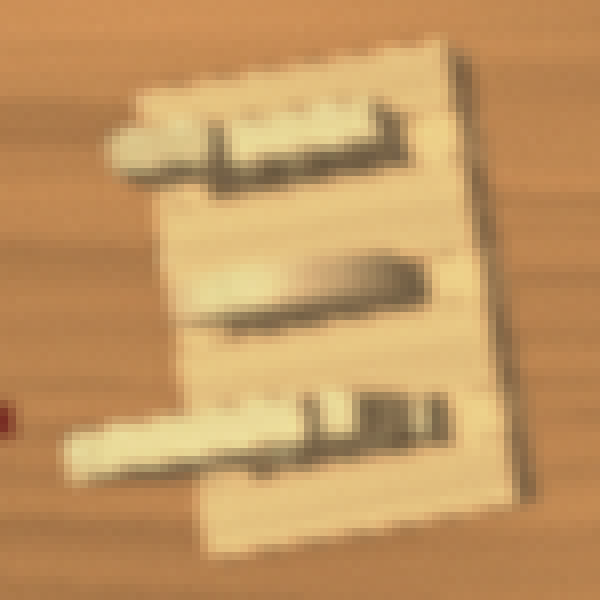

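View pics/k3.png

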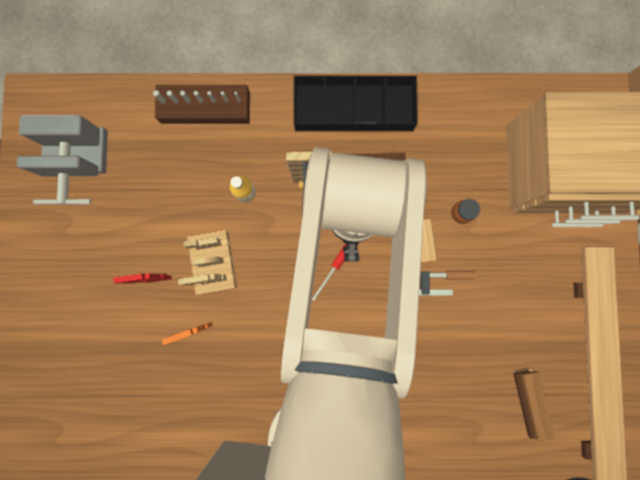

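```bash
python3 - <<'E'
from h import *
f=r.grab_frame("scene");g=r.grab_frame("top")
S=lambda p:(420+(p[0]-2.5)/6,195+(p[1]-2.5)/6);T=lambda p:(170+(p[0]-3.5)/8,225+(p[1]-3.5)/8)
for p in((163,45),(355,52),(355,70),(163,65),(259,58)):print("s",atz(f,S(p),213).round(1))
for p in((65,435),(308,400),(308,445),(65,485),(187,443)):print("t",atz(g,T(p),213).round(1))
# template yaw from rack edges z=38
print("rack",[atz(g,T(p),38).round(1) for p in((138,90),(445,40),(520,500),(208,555))])
print("slot top edge s z153+", [atz(f,S(p),153).round(1) for p in((205,208),(250,208))])
s=r.sense();print(s["eef_pos"],s["tcp_rot"])
E
```

```text
s [412.5 230.2 213. ]
s [400.7 291.5 213. ]
s [411.4 292.1 213. ]
s [424.3 231.4 213. ]
s [412.2 261.4 213. ]
t [407.3 295.9 213. ]
t [416.5 230.8 213. ]
t [404.4 230.5 213. ]
t [393.9 295.5 213. ]
t [405.1 263.  213. ]
rack [array([517.6, 331.4,  38. ]), array([533.5, 233.8,  38. ]), array([387.2, 207.7,  38. ]), array([370.1, 305.9,  38. ])]
slot top edge s z153+ [array([416.9, 252.3, 153. ]), array([413., 267., 153.])]
[505.5852229  -65.7957106  312.49382894] [3.14098945 0.00641082 1.57311558]
```

>>> drive_tool(moves=[[0.5,[5,-1.5,0],0],[0.5,[11,-3.2,0],-3],[0.5,[17,-5,0],-6],[0.5,[23,-6.8,0],-9.5],[0.5,[29,-8.5,0],-9.5],[0.5,[32.8,-9.7,0],-9.5],[0.5,[32.8,-9.7,2],-9.5],[0.5,[32.8,-9.7,4],-9.5]])

```text
clock: 17.15
eef_pos: [408.2, 262.7, 268.6]
tcp_rot: [-3.14, 0.007, 1.74]
contact_force: [0.0, 0.1, 0.2]
opening: 0.501
```

```bash
python3 - <<'E'
from h import *
s=r.sense();print(s["eef_pos"].round(1),s["tcp_rot"].round(3),s["opening"],s["contact_force"].round(2))
f=r.grab_frame("scene");g=r.grab_frame("top")
cv2.imwrite("pics/l1.png",cv2.resize(f["color"][120:300,400:550,::-1],None,fx=4,fy=4,interpolation=3)[:600])
cv2.imwrite("pics/l2.png",cv2.resize(g["color"][130:220,270:400,::-1],None,fx=6,fy=6,interpolation=3))
cv2.imwrite("pics/l3.png",cv2.resize(f["color"][210:320,200:330,::-1],None,fx=5,fy=5,interpolation=3))
np.save("hook_s.npy",f["color"]);np.save("hook_t.npy",g["color"])
for t in["hook_saddle","hook_hinge"]:
  for n,c in(("scene",f),("top",g)):
    print(t,n,[(np.round(d["at"],1),round(d["score"],2),atz(c,d["at"],206 if "sad" in t else 200).round(1)) for d in r.spot_point(t,n)[:2]])
E
```

```text
[408.2 262.7 268.6] [-3.14   0.007  1.74 ] 0.500741306405751 [0.02 0.13 0.2 ]
hook_saddle scene [(array([298.7, 230.4]), 0.46, array([568., -29., 206.]))]
hook_saddle top [(array([330.5, 209.3]), 0.46, array([558.8, -33.2, 206. ])), (array([464.7, 211.8]), 0.45, array([ 552.7, -327.5,  206. ]))]
hook_hinge scene [(array([292.1, 261.8]), 0.74, array([651.6, -14.9, 200. ]))]
hook_hinge top [(array([325. , 169.8]), 0.91, array([648.5, -21.3, 200. ]))]
```

View pics/l1.png

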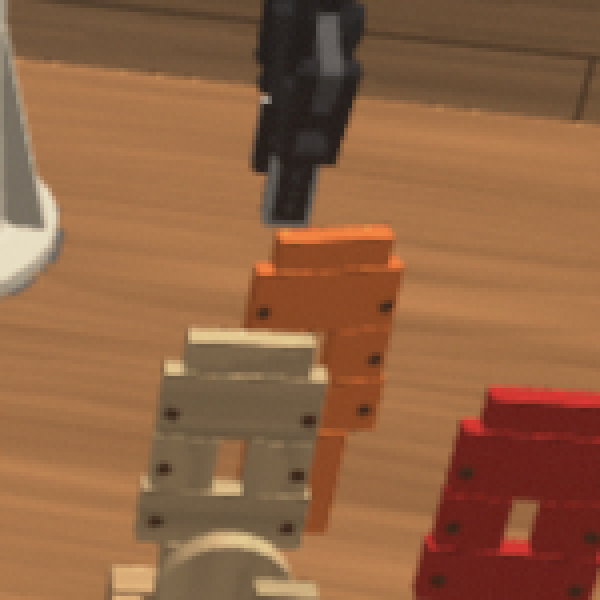

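View pics/l2.png

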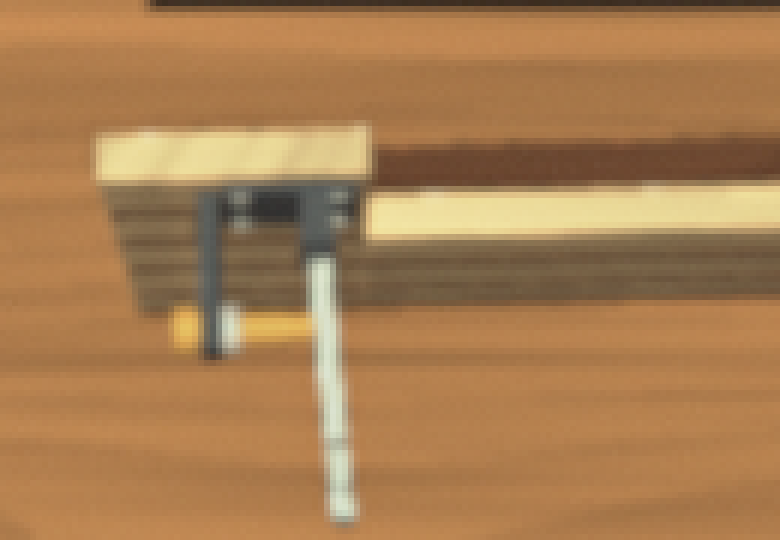

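View pics/l3.png

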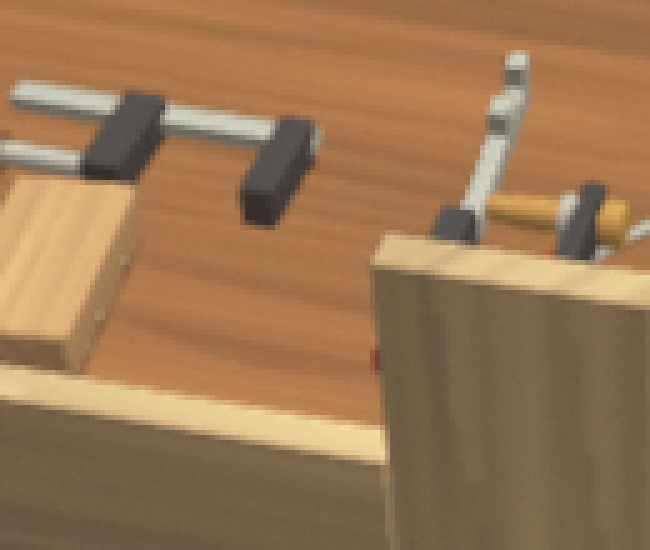

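```bash
cat > ov.py <<'E'
from h import *
import sys
def draw(h,t,tag,wire=True):
    f=r.grab_frame("scene");g=r.grab_frame("top")
    f["color"]=np.load("hook_s.npy");g["color"]=np.load("hook_t.npy")
    for n,c,(x0,y0) in(("s",f,(280,200)),("t",g,(310,160))):
        im=cv2.resize(c["color"][y0:y0+70,x0:x0+60,::-1],None,fx=8,fy=8,interpolation=3)
        for x,zs in((0,(206,)),(64,(206,216)),(76,(206,216)),(94,(206,216)),(104,(194,216))):
            for z in zs:
                for w in(-4,4):
                    P=(h[0]-x*np.sin(t)+w*np.cos(t),h[1]-x*np.cos(t)-w*np.sin(t),z)
                    q=(proj(c,P)-[x0,y0])*8+3.5
                    cv2.circle(im,tuple(int(v) for v in q),2,(0,0,255),-1)
        cv2.imwrite(f"pics/{tag}_{n}.png",im)
E
python3 - <<'E'
from h import *
f=r.grab_frame("scene");g=r.grab_frame("top")
S=lambda p:(200+(p[0]-2)/5,210+(p[1]-2)/5);T=lambda p:(270+(p[0]-2.5)/6,130+(p[1]-2.5)/6)
print("lip tri",tri([ray(f,S((517,58))),ray(g,T((342,500)))]))
print("lip s",atz(f,S((517,58)),216),"t",atz(g,T((342,500)),216))
print("near hinge t",atz(g,T((320,262)),206), "hb")
print("board face tall top edge front",[atz(g,T(p),210).round(1) for p in((100,183),(370,180))])
import ov
ov.draw((648.5,-17),1.49,"m")
E
```

```text
lip tri (array([549.6586226 , -25.17300842, 215.23331975]), [np.float64(0.692783189852889), np.float64(0.6927831898528828)])
lip s [550.81476391 -25.51046931 216.        ] t [549.33979385 -24.50615458 216.        ]
near hinge t [639.23946159 -16.6865644  206.        ] hb
board face tall top edge front [array([668. ,  64.1, 210. ]), array([668.9, -35.1, 210. ])]
```

View pics/m_s.png

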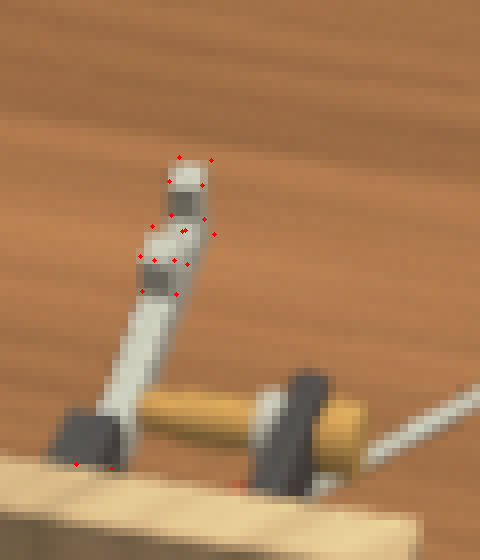

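View pics/m_t.png

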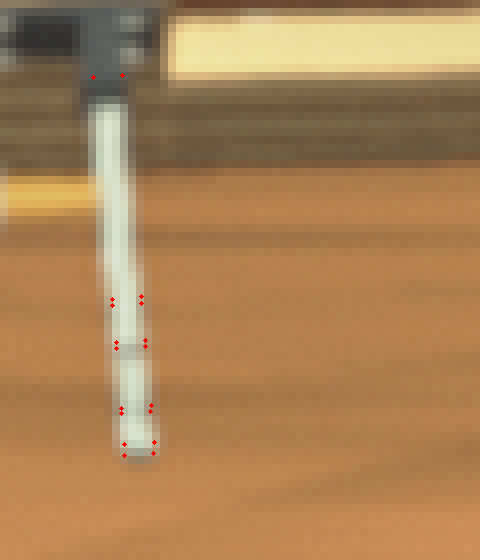

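```bash
python3 - <<'E'
from h import *
f=r.grab_frame("scene");s=r.sense()
for z in(268,275,280,285,290,295,300):print(z,((proj(f,(408.2+26*.986,262.7+26*.165,z))-[400,120])*4).round())
print(((proj(f,s["eef_pos"])-[400,120])*4).round())
E
```

```text
268 [277. 267.]
275 [279. 254.]
280 [281. 245.]
285 [282. 236.]
290 [284. 227.]
295 [286. 217.]
300 [287. 208.]
[270. 232.]
```

>>> drive_tool(moves=[[0.5,[0,0,3.5],0],[0.5,[0,0,6.5],0],[0.5,[0,0,8.5],0],[0.5,[0,0,9.5],0],[0.5,[0,0,9.5],0]], grip_force=45)

```text
clock: 18.32
eef_pos: [408.2, 261.1, 175.7]
tcp_rot: [-3.141, 0.006, 1.739]
contact_force: [-0.7, -0.4, 0.2]
opening: 0.502
```

```bash
python3 - <<'E'
from h import *
s=r.sense();print(s["eef_pos"].round(1),s["tcp_rot"].round(3),s["opening"],s["contact_force"].round(2))
f=r.grab_frame("scene");g=r.grab_frame("top")
cv2.imwrite("pics/n1.png",cv2.resize(f["color"][160:300,400:520,::-1],None,fx=4,fy=4,interpolation=3)[:600])
cv2.imwrite("pics/n2.png",cv2.resize(g["color"][220:320,150:260,::-1],None,fx=6,fy=6,interpolation=3))
E
```

```text
[408.2 261.1 175.7] [-3.141  0.006  1.739] 0.5017781127617051 [-0.75 -0.4   0.23]
```

View pics/n1.png

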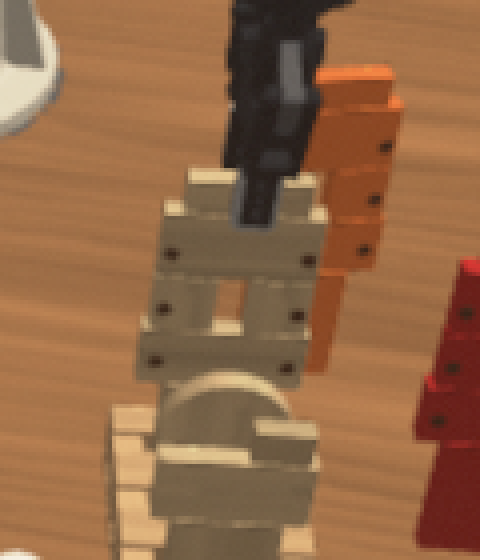

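View pics/n2.png

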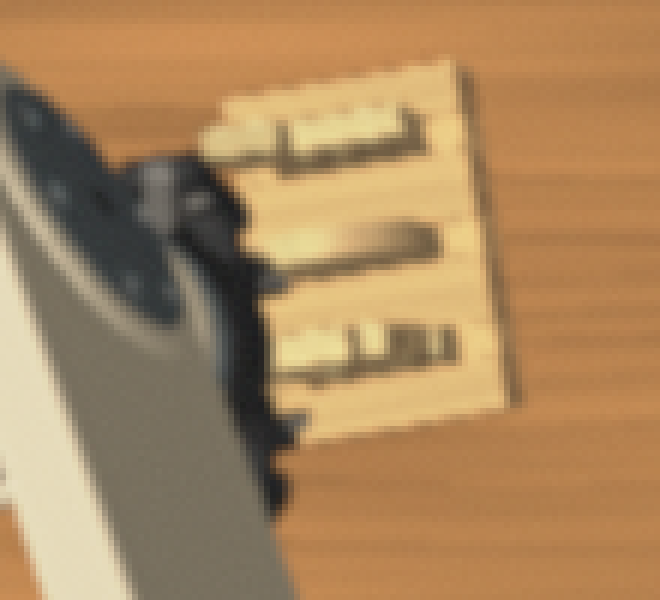

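>>> drive_tool(moves=[[0.75,[0,0,0],0],[0.85,[0,0,0],0],[1,[0,0,0],0],[1,[0,0,0],0],[1,[0,0,0],0],[1,[0,0,0],0]], grip_force=45)

```text
clock: 19.18
eef_pos: [409.3, 261.8, 177.4]
tcp_rot: [3.139, 0.005, 1.739]
contact_force: [0.3, 0.5, 6.0]
opening: 0.125
```

>>> drive_tool(moves=[[1,[0,0,-0.7],0],[1,[0,0,-1.5],0],[1,[0,0,-3],0],[1,[0,0,-5],0],[1,[0,0,-7.5],0],[1,[0,0,-10],0],[1,[0,0,-12],0],[1,[0,0,-13],0],[1,[0,0,-13],0]])

```text
clock: 20.3
eef_pos: [409.0, 262.6, 308.1]
tcp_rot: [3.138, 0.005, 1.739]
contact_force: [-0.5, -0.7, -1.7]
opening: 0.129
```

```bash
python3 - <<'E'
from h import *
s=r.sense();print(s["eef_pos"].round(1),s["tcp_rot"].round(3),s["opening"],s["contact_force"].round(2),s["wrist_torque"].round(2))
f=r.grab_frame("scene")
cv2.imwrite("pics/o1.png",cv2.resize(f["color"][100:300,400:560,::-1],None,fx=3,fy=3,interpolation=3)[:600])
E
```

```text
[409.  262.6 308.1] [3.138 0.005 1.739] 0.12892489660913306 [-0.53 -0.74 -1.7 ] [-0.03 -0.03 -0.01]
```

View pics/o1.png

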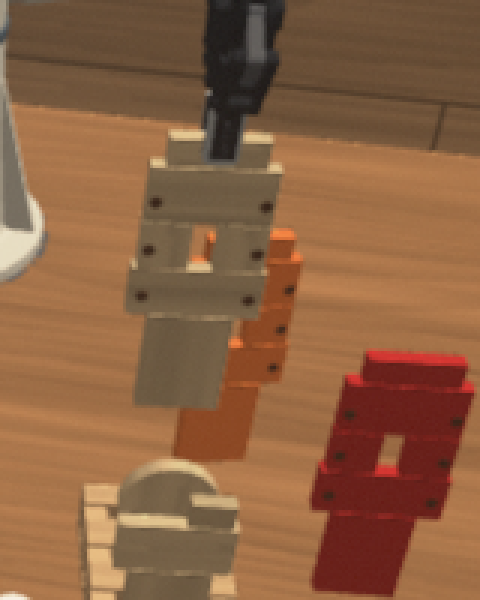

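>>> drive_tool(moves=[[1,[-2,0.4,0],0],[1,[-6,1.2,0],1],[1,[-10,2,0],2],[1,[-14,2.8,0],3],[1,[-18,3.6,0],4],[1,[-22,4.4,0],5],[1,[-26,5.2,0.5],5],[1,[-29,5.8,1],5],[1,[-30.4,6,1],5],[1,[-30.4,6,1],5]])

```text
clock: 21.6
eef_pos: [518.4, -27.6, 298.5]
tcp_rot: [3.14, 0.004, 1.65]
contact_force: [-0.3, 0.0, -1.4]
opening: 0.129
```

```bash
cat > hang.py <<'E'
from h import *
import sys
tag=sys.argv[1]
s=r.sense();print(s["eef_pos"].round(1),s["tcp_rot"].round(3),round(s["opening"],3),s["contact_force"].round(2))
f=r.grab_frame("scene");g=r.grab_frame("top")
for n,c in(("s",f),("t",g)):
    p=proj(c,(560,-25,215)).astype(int)
    x0,y0=p[0]-50,p[1]-50
    im=cv2.resize(c["color"][y0:y0+100,x0:x0+100,::-1],None,fx=6,fy=6,interpolation=3)
    cv2.imwrite(f"pics/{tag}_{n}.png",im); print(n,x0,y0)
E
python3 hang.py p
```

```text
[518.4 -27.6 298.5] [3.14  0.004 1.65 ] 0.129 [-0.35  0.01 -1.44]
s 251 174
t 276 158
```

View pics/p_s.png

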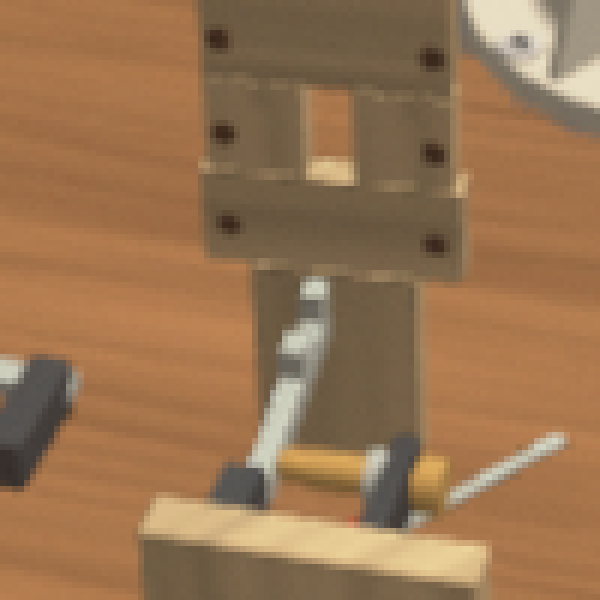

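View pics/p_t.png

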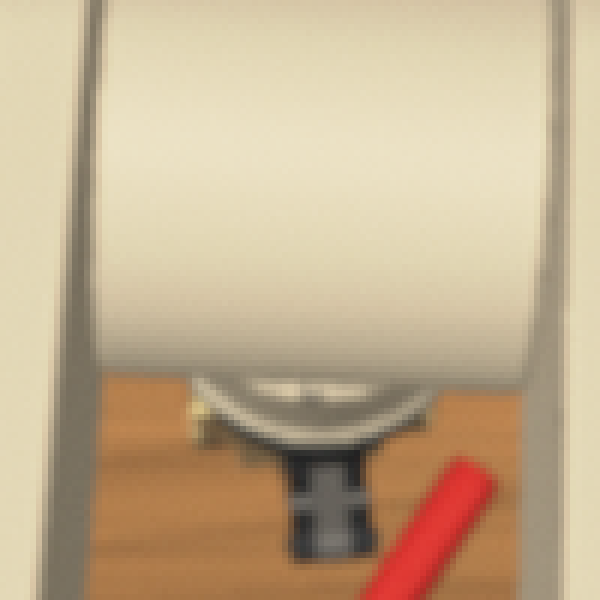

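```bash
cat > tm.py <<'E'
from h import *
def tdraw(tag,off=(0,0,-24),hook=True):
    s=r.sense();f=r.grab_frame("scene")
    a=s["tcp_rot"][2]-np.pi/2; n=np.array([np.cos(a),np.sin(a),0]);w=np.array([-np.sin(a),np.cos(a),0])
    E=s["eef_pos"]+off[0]*n+off[1]*w+np.array([0,0,off[2]])
    p=proj(f,(560,-25,215)).astype(int);x0,y0=p[0]-50,p[1]-65
    im=cv2.resize(f["color"][y0:y0+115,x0:x0+100,::-1],None,fx=6,fy=6,interpolation=3)
    def dot(P,c):
        q=(proj(f,P)-[x0,y0])*6+2.5; cv2.circle(im,tuple(int(v) for v in q),2,c,-1)
    for fx in(6,):
        for W,Z in((-8,0),(8,0),(-8,-34),(8,-34),(-43,-17),(43,-17),(-31,60),(31,60),(-28,-145),(28,-145)):
            dot(E+fx*n+W*w+np.array([0,0,Z]),(0,0,255))
    h=(648.5,-17);t=1.49
    if hook:
      for x in(64,76,94,104):
        for v in(-4,4):dot((h[0]-x*np.sin(t)+v*np.cos(t),h[1]-x*np.cos(t)-v*np.sin(t),216),(255,0,0))
    cv2.imwrite(f"pics/{tag}.png",im[:600] if False else cv2.resize(im,(520,598)))
    print(s["eef_pos"].round(1),s["tcp_rot"].round(3),s["contact_force"].round(2),"eye",E.round(1))
E
python3 -c "
import tm;tm.tdraw('q1')"
```

```text
[518.3 -26.6 298.9] [3.139 0.004 1.652] [ 0.5   0.35 -1.94] eye [518.3 -26.6 274.9]
```

View pics/q1.png

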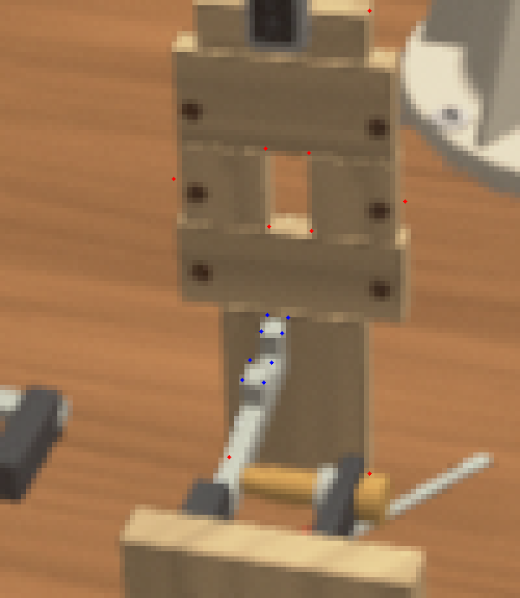

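>>> drive_tool(moves=[[1,[-0.1,0,1.5],0],[1,[-0.1,0,3],0],[1,[-0.1,0,4.5],0],[1,[-0.1,0,5.2],0],[1,[-0.1,0,5.2],0]])

```text
clock: 22.38
eef_pos: [518.3, -27.7, 246.3]
tcp_rot: [3.14, 0.004, 1.652]
contact_force: [-0.2, -0.7, -1.3]
opening: 0.129
```

```bash
python3 -c "
import tm;tm.tdraw('q2')"
```

```text
[518.3 -27.7 246.3] [3.14  0.004 1.652] [-0.21 -0.7  -1.29] eye [518.3 -27.7 222.3]
```

View pics/q2.png

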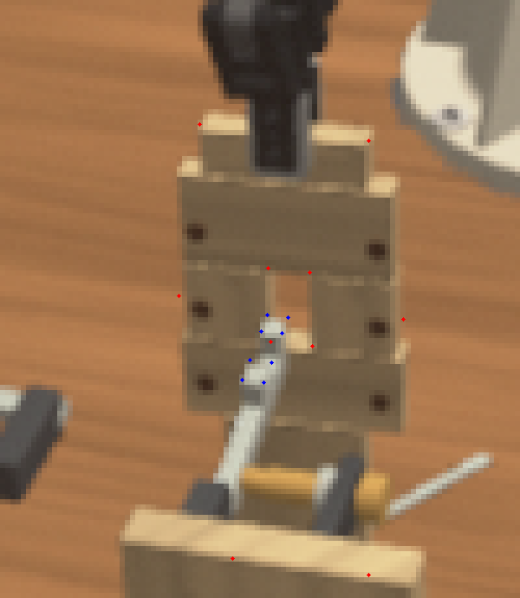

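>>> drive_tool(moves=[[1,[-0.08,0.5,0],0],[1,[-0.08,1.1,0],0],[1,[-0.08,1.8,0],0],[1,[-0.08,2.5,0],0],[1,[-0.08,3.2,0],0],[1,[-0.08,3.2,0],0]])

```text
clock: 23.18
eef_pos: [551.1, -25.9, 246.9]
tcp_rot: [3.139, 0.004, 1.652]
contact_force: [0.3, 0.3, -1.4]
opening: 0.125
```

```bash
python3 -c "
import tm;tm.tdraw('q3')"
```

```text
[551.1 -25.9 246.9] [3.139 0.004 1.652] [ 0.26  0.3  -1.44] eye [551.1 -25.9 222.9]
```

View pics/q3.png

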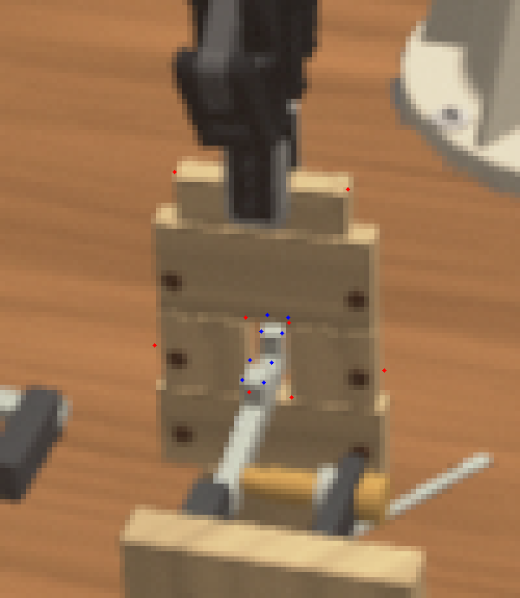

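>>> drive_tool(moves=[[1,[0,0.4,0],0],[1,[0,0.8,0],0],[1,[0,1.15,0],0],[1,[0,1.28,0],0],[1,[0,1.28,0],0]])

```text
clock: 23.85
eef_pos: [563.5, -24.8, 246.8]
tcp_rot: [3.139, 0.004, 1.652]
contact_force: [-0.5, -0.3, -0.5]
opening: 0.126
```

```bash
python3 -c "
import tm;tm.tdraw('q4')"
```

```text
[563.5 -24.8 246.8] [3.139 0.004 1.652] [-0.45 -0.32 -0.46] eye [563.5 -24.8 222.8]
```

View pics/q4.png

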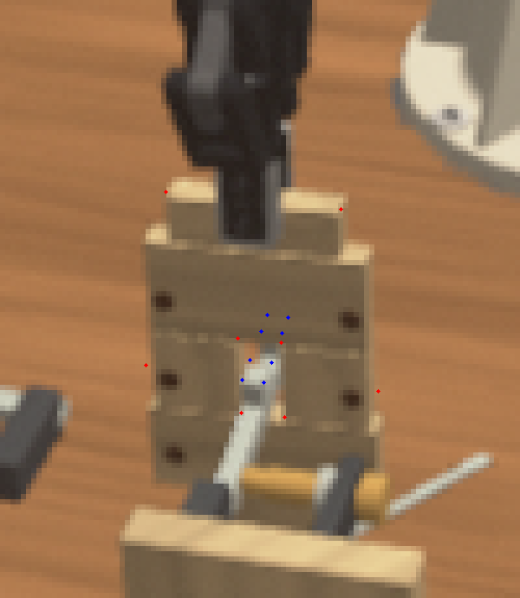

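>>> drive_tool(moves=[[1,[0,0,0.4],0],[1,[0,0,0.8],0],[1,[0,0,1.2],0],[1,[0,0,1.2],0]])

```text
clock: 24.4
eef_pos: [563.1, -24.8, 234.3]
tcp_rot: [3.14, 0.004, 1.652]
contact_force: [-1.2, -0.5, -0.3]
opening: 0.129
```

```bash
python3 -c "
import tm;tm.tdraw('q5')"
```

```text
[563.1 -24.8 234.3] [3.14  0.004 1.652] [-1.18 -0.49 -0.35] eye [563.1 -24.8 210.3]
```

View pics/q5.png

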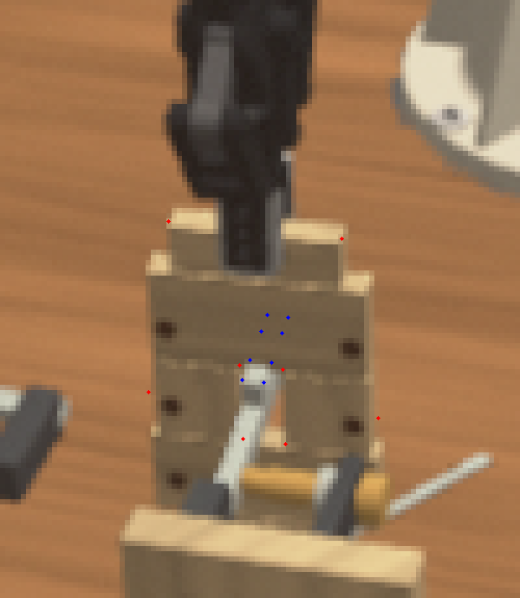

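>>> drive_tool(moves=[[1,[0,0,0.1],0],[1,[0,0,0.2],0],[1,[0,0,0.3],0],[1,[0,0,0.3],0]])

```text
clock: 24.95
eef_pos: [563.2, -24.9, 231.5]
tcp_rot: [3.14, 0.004, 1.652]
contact_force: [0.8, 0.6, -2.2]
opening: 0.124
```

>>> drive_tool(moves=[[1,[0,0,0.07],0],[1,[0,0,0.13],0],[1,[0,0,0.13],0]])

```text
clock: 25.32
eef_pos: [563.3, -24.9, 230.4]
tcp_rot: [3.14, 0.004, 1.652]
contact_force: [-1.0, -1.3, 0.9]
opening: 0.128
```

>>> drive_tool(moves=[[1,[0,0,0.06],0],[1,[0,0,0.06],0]])

```text
clock: 25.58
eef_pos: [563.4, -25.0, 230.2]
tcp_rot: [3.139, 0.004, 1.652]
contact_force: [-1.2, -0.2, 4.7]
opening: 0.124
```

>>> drive_tool(moves=[[1,[0,0,0.06],0],[1,[0,0,0.06],0]])

```text
clock: 25.82
eef_pos: [563.5, -25.0, 230.2]
tcp_rot: [3.139, 0.005, 1.652]
contact_force: [-2.4, -0.4, 6.5]
opening: 0.124
```

>>> drive_tool(moves=[[1,[0,0,-0.05],0],[0.84,[0,0,-0.05],0],[0.8,[0,0,-0.05],0],[0.75,[0,0,-0.05],0],[0.7,[0,0,-0.05],0],[0.7,[0,0,-0.05],0]], grip_force=20)

```text
clock: 26.58
eef_pos: [563.5, -25.0, 230.7]
tcp_rot: [3.139, 0.005, 1.652]
contact_force: [0.3, -0.3, -0.2]
opening: 0.298
```

```bash
python3 -c "
import tm;tm.tdraw('q6')"
```

```text
[563.5 -25.  230.7] [3.139 0.005 1.652] [ 0.31 -0.25 -0.19] eye [563.5 -25.  206.7]
```

View pics/q6.png

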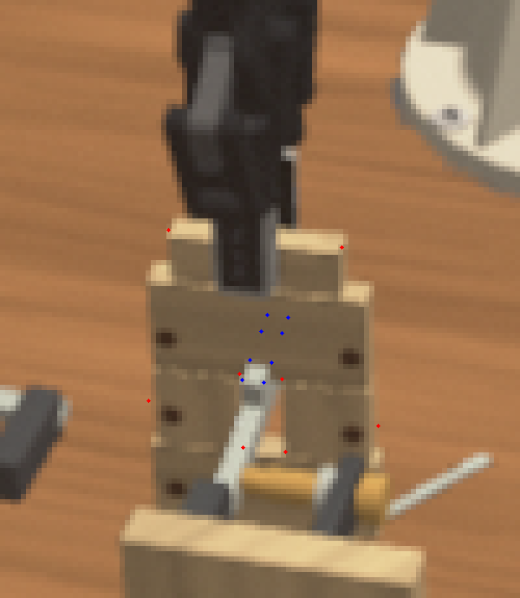

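>>> drive_tool(moves=[[0.6,[0,0,0],0],[0.6,[0,0,0],0],[0.6,[0,0,-1],0],[0.6,[0,0,-3],0],[0.6,[0,0,-6],0],[0.6,[0,0,-11],0],[0.6,[0,-4,-14],0],[0.6,[-6,-10,-14],0],[0.6,[-12,-16,-14],0],[0.6,[-18,-18,-14],0],[0.6,[-24,-18,-14],0],[0.6,[-24,-18,-14],0]])

```text
clock: 28.12
eef_pos: [402.3, -280.7, 372.4]
tcp_rot: [3.138, 0.006, 1.65]
contact_force: [1.2, -0.0, 0.4]
opening: 0.401
```

```bash
python3 - <<'E'
import tm;tm.tdraw('q7')
from h import *
g=r.grab_frame("top");f=r.grab_frame("scene")
cv2.imwrite("pics/r_t.png",g["color"][:,:,::-1]);cv2.imwrite("pics/r_s.png",f["color"][:,:,::-1])
cv2.imwrite("pics/r_tc.png",cv2.resize(g["color"][130:230,270:400,::-1],None,fx=6,fy=6,interpolation=3))
E
```

```text
[ 402.3 -280.7  372.4] [3.138 0.006 1.65 ] [ 1.2  -0.05  0.4 ] eye [ 402.3 -280.7  348.4]
```

View pics/q7.png

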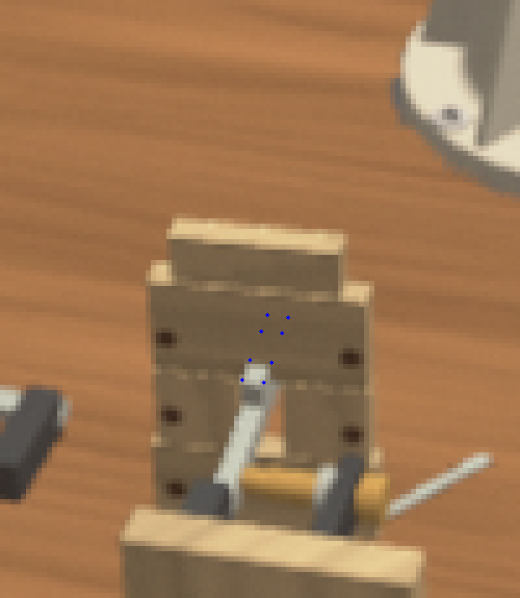

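View pics/r_t.png

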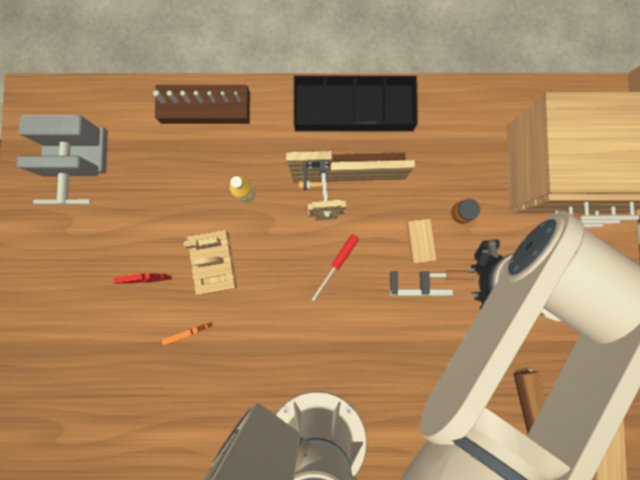

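View pics/r_s.png

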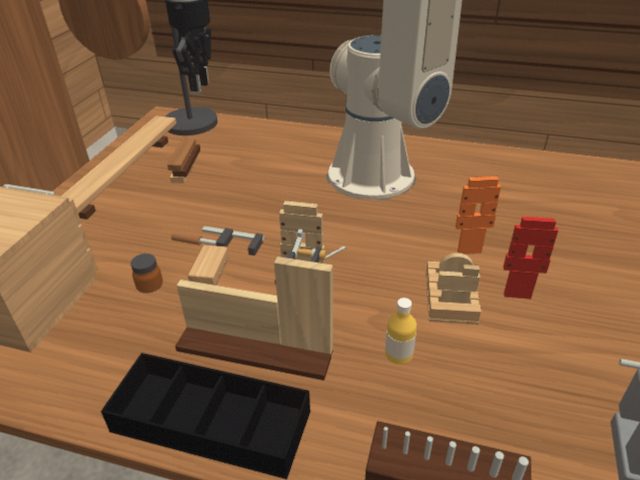

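View pics/r_tc.png

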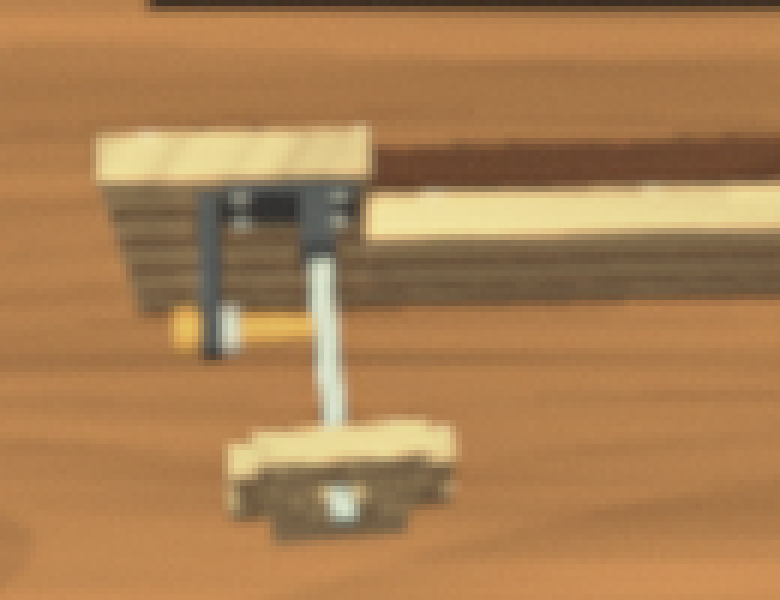

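The template hangs in the saddle: in the top crop the lip shows through the slot at (343,500), and the arm touches the brass screw at (315,328). I'll wait a second, check that it is still, then hand in.

>>> drive_tool(moves=[[0.6,[0,0,0],0],[0.6,[0,0,0],0],[0.6,[0,0,0],0],[0.6,[0,0,0],0],[0.6,[0,0,0],0],[0.6,[0,0,0],0],[0.6,[0,0,0],0],[0.6,[0,0,0],0]])

```text
clock: 29.28
eef_pos: [402.7, -279.5, 371.7]
tcp_rot: [3.139, 0.005, 1.649]
contact_force: [0.7, 0.5, -0.5]
opening: 0.398
```

```bash
python3 - <<'E'
from h import *
g=r.grab_frame("top");f=r.grab_frame("scene")
for n,c,p in(("s",f,(slice(190,290),slice(230,340))),("t",g,(slice(130,230),slice(270,380)))):
    o=cv2.imread(f"pics/r_{n}.png")[p].astype(float);d=abs(o-c["color"][:,:,::-1][p]).mean(axis=2);print(n,d.mean().round(2),d.max(),(d>25).sum())
print(r.sign_off())
E
```

```text
s 0.87 4.333333333333333 0
t 0.94 5.0 0
the job is handed in; nothing more can be done
None
```

The hook is swung out against its stop screw and the tall headstock template is hanging by its slot in the saddle. I handed the job in at about 29.4 s of the 72 s allowed.

- **Hook:** I pushed it out until it met the stop and pressed it there at about 8 to 10.5 N for roughly 1 s. Then I backed off.
- **Template:** I lifted the plywood template from its rack slot, passed the slot over the lip, and set it down between lip and shoulder. The set-down force was about 6.5 N.
- **Last checks:** In the top view the arm touches the brass screw and the lip shows through the template's slot. Pictures taken about 1 s apart show no movement. The gripper is well clear and touches nothing, and everything else looks to be where it started.

**What went wrong or disagreed:**
- **First swing attempt:** My first push went over the arm. The closed fingertips sit about 17 mm behind the reported tool point, so the finger climbed the arm and rode in the saddle, with about 7 N on it. I lifted off, re-engaged lower behind the arm and finished the swing properly.
- **Camera offset:** The scene camera showed things about 1 pixel (2 mm) off my model. The shift was the same for the hook and the template, so it did not affect hanging it.

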